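# Fetch the cover slips from behind the jars

## Robot

A 6-joint arm with a two-finger parallel gripper is mounted at the origin on the work surface; the furniture and walls round the work are solid. World frame = base frame: x ahead of the robot, y to its left, z up, the work surface at z = 0. Lengths are in m, angles in rad, forces in N, time in s.
With the tool pointing down it reaches from about 0.375 to 0.9 m from the base axis. Payload 3.1 kg.
Tool frame: the origin (TCP) lies at the very end of the fingers, on their centre line; the grasp point (between the pads) lies 19 mm behind it (tcp_to_grasp is the distance from the TCP to the grasp point, in m); z points along the fingers, y is the direction in which the jaws open and shut (so a half turn about z gives the same grasp; the last joint's range is limited). The gripper opens to 85 mm and grips with 20 to 120 N. Pads are 22 mm wide; open, the fingers measure 114 mm over their backs; the gripper's body (76 mm by 85 mm) begins 54 mm behind the grasp point. The pads swing forward as they close: fully open they stand 13 mm farther back than shut.
Start: joints at [0.975, 0.527, 1.433, -0, 1.181, -0.178], TCP at [0.254, 0.571, 0.202] pointing down, gripper open.
Joint ranges: [-3.08, 3.08], [-0.75, 2.2], [0.22, 2.44], [-1.43, 4.57], [0, 2.65], [-2.85, 2.85]. Speed limits (rad/s): [2.79, 2.79, 3.14, 3.14, 3.14, 3.14].

## Interface

Orientations are given as a unit quaternion [x, y, z, w].
In Python, from station import sense, snapshot, camera_info, sign_off, tcp_to_grasp gives the robot as it stands.
- The arm moves only by the shell command python3 -m inch 'ROWS' [FORCE]. ROWS is JSON, a list of rows, each a list of 3 entries, a list of its own where there are three numbers: the closure, from -1 (fully open) to 1 (shut), so that 0 is half open, then the shift along the tool's x, y, z normalised to -1 to 1, where 1 is 10 cm, then the turn, a rotation vector about the tool's x, y, z normalised to -1 to 1, where 1 is 360 degrees. In form: [[jaw, [dx, dy, dz], [ax, ay, az]], ...]. A call has 1 to 20 rows; each row is the pose to reach, as a shift and turn from the pose commanded when the call began, along the tool's axes at that moment, turning the shorter way round; what a row does not reach only later rows make up. A row lasts 1/10 s, in which the tool goes at most 50 mm and 8.59 degrees, less where a joint would pass 70% of its speed; a pose out of reach is approached as far as the arm can. A call with a number of a shift or a turn outside -1 to 1 is refused whole. A call with a gripper value outside its range is refused whole. The fingers move at their own pace and stop on an object; FORCE is the grip in N (left out, the last holds). Time passes only in rows, so rows that repeat a pose let the fingers close. It gives the time, the measured TCP pose, the force and the opening at its end, in the units of the state.
- sense(): the state, without advancing time (a new reading comes with each control period).
- snapshot(name): name is "side" or "top" or "wrist"; returns (picture, depth): 420x560x3 uint8, blue, green, red; 420x560 float32, m along the optical axis (not along the pixel's ray), 0 where there is no reading.
- camera_info(name): a dict with "K" (3x3 intrinsics, pixels), "origin" and "orientation" of the camera in the world. Camera axes: x right, y down, z forward; pixel columns grow to the right and rows downward; lengths in m; the calibration is good to about 2 mm. A picture is of the moment at which its call begins: read the wrist's pose just before it. camera_info takes no time and is no camera call; for the wrist camera it gives the pose at the moment of the call.
- sign_off(): hands the job in, once; it reports no verdict.
The state is a dict: "t": time; "q": joint angles; "qd": joint speeds; "tau": joint torques, N m; "tcp_pos": TCP position; "tool_rot": TCP orientation; "force": force on the tool from outside, world axes, zero at the start; "ft_torque": the same for the moment, N m; "finger_gap": opening from 0.0 (shut) to 1.0 (fully open).
Only numpy, scipy, OpenCV 4.12 (cv2) and the standard library are available. Lean on these libraries where they do the work, as an engineer would, in place of code of your own. Each camera call takes 0.05 s, during which the arm holds its last target.

## Task

The small box of cover slips stands behind two seed jars on the wooden stand. First move both jars onto the grey mat, then set the box flat in the middle of the white tile, and only then put each jar back upright on the very ring of the stand where it stood at the start. Do not knock over a jar, and leave the dropper bottle and the small beaker alone.

Things in the scene. Friction and masses are not known exactly. Their poses are not given: they have to be found in the camera images.
- stand: fixed light wooden board, 124 mm (its x) by 144 mm (its y), 8 mm thick; origin at the centre of its underside on the table, z up. Two thin dark printed rings, 71 mm across, centred at x = -20, y = -40 and +40 mm; on each stands one jar. The box stands at about x = +28, y = 0.
- mat: fixed plain grey silicone mat, 160 mm (its x) by 100 mm (its y), 4 mm thick; origin at the centre of its underside on the table, z up. Side area for the two jars, empty at the start; both fit one behind the other along its x, about 80 mm apart.
- tile: fixed white ceramic tile, 90 by 90 mm, 8 mm thick, flat and empty; origin at the centre of its underside on the table, z up. The box goes in its middle.
- tall_jar_mid (a point): the taller closed glass seed jar: round, upright, body 62 mm across up to 85 mm high, screw cap 54 mm across above, 105 mm high in all, about 0.16 kg; point on its axis half-way up (52.5 mm above its foot), z up. Starts on one of the stand's two rings (either).
- short_jar_mid (a point): the shorter closed glass seed jar: round, upright, body 58 mm across up to 74 mm high, screw cap 50 mm across above, 92 mm high in all, about 0.16 kg; point on its axis half-way up (46 mm above its foot), z up. Starts on the other ring of the stand.
- slip_box_mid (a point): small square box of cover slips with white lid and blue base, 33 by 33 mm, 16 mm high, lying flat, lid fixed, about 0.03 kg; point at its centre (8 mm above its underside), x and y along its sides, z up. Starts at the back of the stand, close behind the gap between the jars.
- dropper_mid (a point): small amber dropper bottle with rubber teat, 36 mm across, 99 mm high, loose on the table; point on its axis half-way up. Bystander, not to be moved.
- beaker_mid (a point): small empty clear beaker, about 60 mm across, 70 mm high, loose near the back edge of the table; point on its axis half-way up. Bystander, not to be moved.
Things that resemble listed ones, but are neither listed nor needed, are in the scene too. Leave any orange, pink or yellow look-alike of the part that bears slip_box_mid alone.

How it is judged:
On the way, in this order (a step that is already met when the one before it is completed fails the run):
1. both jars stand upright and released on the grey mat, the box still on the stand (x of tall_jar_mid in the frame of mat between -0.08 and 0.08 m and y of tall_jar_mid in the frame of mat between -0.05 and 0.05 m and z of tall_jar_mid in the frame of mat below 0.0625 m and angle between each of tall_jar_mid, short_jar_mid's own z axis and vertical below 0.1 rad and x of short_jar_mid in the frame of mat between -0.08 and 0.08 m and y of short_jar_mid in the frame of mat between -0.05 and 0.05 m and z of short_jar_mid in the frame of mat below 0.056 m and contact force between the fingers and anything else below 0.05 N and distance of slip_box_mid from where it was at the start of the episode below 0.03 m), for 0.2 s.
2. the box lies released in the middle of the tile, both jars still on the mat (horizontal distance between slip_box_mid and tile below 0.015 m and z of slip_box_mid in the frame of tile below 0.02 m and angle between each of slip_box_mid, tall_jar_mid, short_jar_mid's own z axis and vertical below 0.1 rad and x of tall_jar_mid in the frame of mat between -0.08 and 0.08 m and y of tall_jar_mid in the frame of mat between -0.05 and 0.05 m and z of tall_jar_mid in the frame of mat below 0.0625 m and x of short_jar_mid in the frame of mat between -0.08 and 0.08 m and y of short_jar_mid in the frame of mat between -0.05 and 0.05 m and z of short_jar_mid in the frame of mat below 0.056 m and contact force between the fingers and anything else below 0.05 N), for 0.2 s.
At the end, for the whole second after the job is handed in: The box of cover slips lies flat on the tile, its centre within 15 mm of the tile's middle; each jar stands upright on the stand within 15 mm of where it stood at the start; all is released and at rest (horizontal distance between slip_box_mid and tile below 0.015 m and z of slip_box_mid in the frame of tile below 0.02 m and angle between each of slip_box_mid, tall_jar_mid, short_jar_mid's own z axis and vertical below 0.1 rad and distance of each of tall_jar_mid, short_jar_mid from where it was at the start of the episode below 0.015 m and linear speed of each of tall_jar, short_jar, slip_box below 0.02 m/s and contact force between the fingers and anything else below 0.05 N); the robot touches nothing.
It fails at once if a jar is tipped over (more than about 35 degrees) (angle between any of tall_jar_mid, short_jar_mid's own z axis and vertical above 0.6 rad).
It fails at once if the dropper bottle or the small beaker is shoved more than 20 mm or knocked over (distance of any of dropper_mid, beaker_mid from where it was at the start of the episode above 0.02 m).
It also fails if it takes over 125 s, if anything falls off the work surface, if the arm or the gripper's body presses on something with over 40 N, if the wrist force passes 120 N, or if a joint passes its speed limit or range.

## Working session

There is one attempt and no reset: what is moved stays moved. The work goes in short steps, Python scripts to look and compute and a shell command to move; the robot and the scene stay as the last step left them, time stands still between calls to the robot, and variables do not carry over. Pictures are saved under pics/ and viewed, and the job is handed in when it is done.

```bash
ls; mkdir -p pics
python3 - <<'E'
from station import *
import cv2,numpy as np
s=sense();print(s['t'],s['tcp_pos'],s['tool_rot'],s['finger_gap'],tcp_to_grasp)
for n in('side','top','wrist'):
    c=camera_info(n);print(n,c)
    im,d=snapshot(n);cv2.imwrite(f'pics/{n}0.png',im);np.save(f'pics/{n}0.npy',d)
E
```

```text
pics
0.0 [0.25310541 0.57060829 0.20091694] [ 2.07373682e-01  9.78261182e-01 -1.01763129e-03 -4.23575225e-04] 1.0009707951205609 0.0187
side {'K': array([[402.37686435,   0.        , 273.92257457],
       [  0.        , 402.37686435, 210.51060196],
       [  0.        ,   0.        ,   1.        ]]), 'origin': array([ 0.39642591, -1.0953817 ,  0.6124825 ]), 'orientation': array([ 0.87793129, -0.0371884 ,  0.01957839, -0.47693852])}
top {'K': array([[409.46305825,   0.        , 279.50567168],
       [  0.        , 409.46305825, 211.60091791],
       [  0.        ,   0.        ,   1.        ]]), 'origin': array([ 0.20860615, -0.26346851,  1.18418327]), 'orientation': array([ 0.71141687, -0.69342285,  0.0796335 , -0.08191028])}
wrist {'K': array([[289.97399207,   0.        , 279.22090867],
       [  0.        , 289.97399207, 213.66741772],
       [  0.        ,   0.        ,   1.        ]]), 'origin': array([0.18585506, 0.60163358, 0.37170856]), 'orientation': array([0.82926431, 0.53912792, 0.07940366, 0.12392276])}
```

View pics/top0.png

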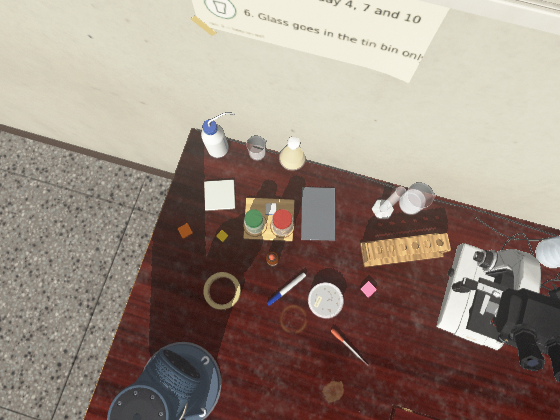

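View pics/side0.png

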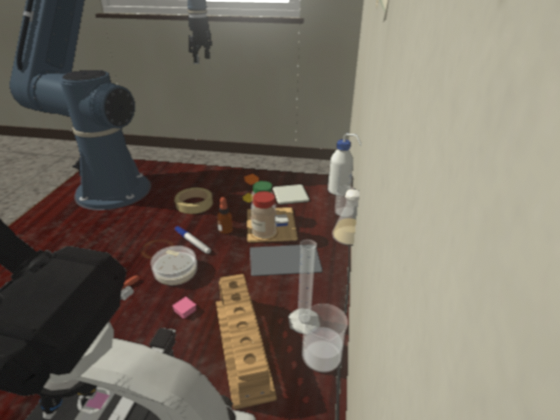

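View pics/wrist0.png

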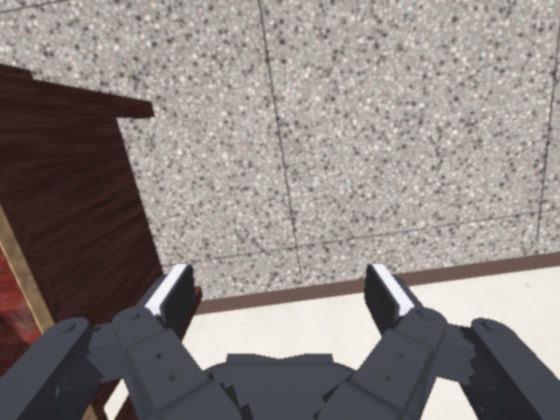

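The top view shows the tile at (219,195), the stand at (269,219) with the green cap at (254,222) and red cap at (283,219), the box at (270,208), the mat at (318,213), the dropper at (273,259) and the small beaker at (257,147). The look-alikes are orange at (185,230), yellow at (222,236) and pink at (368,289). Next I'll measure positions.

```bash
cat > h.py <<'E'
from station import *
import cv2,numpy as np
from scipy.spatial.transform import Rotation as R
def ray(c,u,v):
    K=c['K'];d=R.from_quat(c['orientation']).apply([(u-K[0,2])/K[0,0],(v-K[1,2])/K[1,1],1]);return c['origin'],d
def plane(c,u,v,z):
    o,d=ray(c,u,v);return o+d*(z-o[2])/d[2]
def rect(m,c,z):
    cs,_=cv2.findContours(m.astype(np.uint8),cv2.RETR_EXTERNAL,cv2.CHAIN_APPROX_NONE)
    k=max(cs,key=cv2.contourArea)
    P=np.array([plane(c,*p[0],z)[:2]*1000 for p in k],np.float32)
    return cv2.minAreaRect(P),k.reshape(-1,2).mean(0)
def cloud(c,d):
    v,u=np.nonzero(d>0);K=c['K'];z=d[v,u]
    p=np.stack([(u-K[0,2])/K[0,0]*z,(v-K[1,2])/K[1,1]*z,z],1)
    W=np.zeros(d.shape+(3,));W[v,u]=R.from_quat(c['orientation']).apply(p)+c['origin'];return W
E
python3 - <<'E'
from h import *
im=cv2.imread('pics/top0.png');d=np.load('pics/top0.npy');c=camera_info('top');W=cloud(c,d)
cv2.imwrite('pics/topc.png',cv2.resize(im[120:280,170:370],None,fx=4,fy=4,interpolation=cv2.INTER_CUBIC)[:600,:800])
for n,(u,v) in dict(tile=(219,195),mat=(318,213),green=(254,220),red=(283,218),box=(271,209),dropper=(273,259),beaker=(257,147),flask=(292,155),bottle=(208,127),orange=(185,230),yellow=(222,236),table=(300,260)).items(): print(n,W[v,u].round(3))
hsv=cv2.cvtColor(im,cv2.COLOR_BGR2HSV)
H,S,V=cv2.split(hsv)
def win(u0,u1,v0,v1):
    m=np.zeros(H.shape,bool);m[v0:v1,u0:u1]=1;return m
print('tile',rect(win(200,240,175,214)&(S<60)&(V>140),c,.008))
print('mat',rect(win(298,342,180,246)&(S<70)&(V>70),c,.004))
print('green',rect(win(235,268,200,240)&(H>40)&(H<95)&(S>90),c,None or .1))
print('red',rect(win(268,300,205,235)&((H<8)|(H>170))&(S>120)&(V>110),c,.1))
print('stand hue',hsv[203,250],hsv[236,270])
print('stand',rect(win(240,298,192,246)&(H>12)&(H<28)&(S>60)&(V>120),c,.008))
E
```

```text
tile [ 0.528 -0.075  0.01 ]
mat [ 0.482 -0.37   0.006]
green [ 0.436 -0.188  0.099]
red [ 0.441 -0.267  0.113]
box [ 0.486 -0.231  0.026]
dropper [ 0.335 -0.242  0.074]
beaker [ 0.683 -0.182  0.011]
flask [ 0.635 -0.288  0.076]
bottle [ 0.678 -0.057  0.157]
orange [0.419 0.016 0.018]
yellow [ 0.404 -0.092  0.017]
table [ 0.342 -0.319  0.   ]
tile (((530.02783203125, -74.8311996459961), (91.5479507446289, 88.39231872558594), 6.586289405822754), array([219.03508772, 194.89473684]))
mat (((482.3075866699219, -369.88641357421875), (100.66236877441406, 162.9595489501953), 89.70762634277344), array([318.03529412, 213.40588235]))
green (((440.983154296875, -186.08999633789062), (45.05632400512695, 42.346031188964844), 46.417991638183594), array([253.38596491, 217.54385965]))
red (((442.3391418457031, -263.9081726074219), (52.62866973876953, 48.80829620361328), 1.4663922786712646), array([281.79245283, 218.67924528]))
stand hue [ 22  99 242] [ 22 102 241]
stand (((459.50946044921875, -225.1674041748047), (144.7288818359375, 125.33519744873047), 88.77342224121094), array([269.15015974, 219.00319489]))
```

View pics/topc.png

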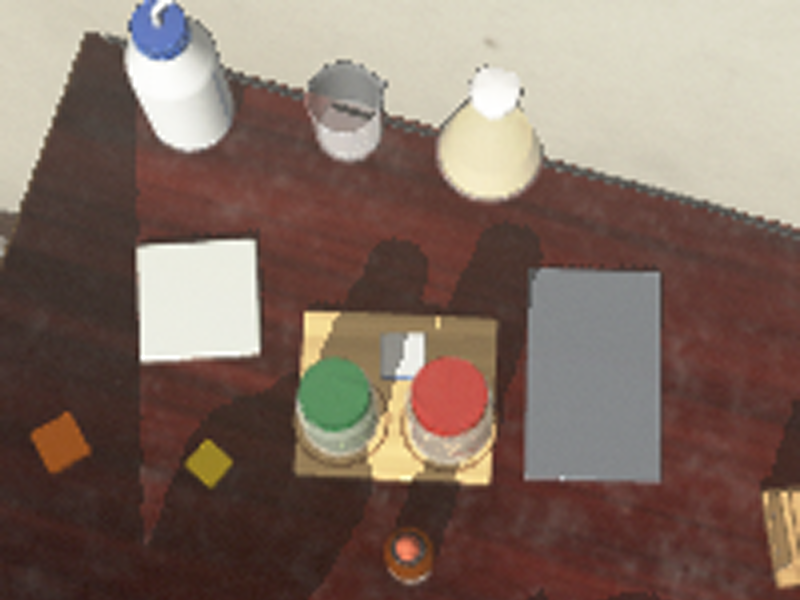

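Depth gives the red cap a height of 0.113 m (8 + 105), so it is the tall jar on the −y ring. The green cap at 0.099 m (8 + 92) is the short jar on the +y ring. The box is the white-lidded one at (271,209), on the stand; orange, yellow and pink are look-alikes. I'll refine the jar and box positions.

Run:
```python
from h import *
im=cv2.imread('pics/top0.png');d=np.load('pics/top0.npy');c=camera_info('top');W=cloud(c,d)
H,S,V=cv2.split(cv2.cvtColor(im,cv2.COLOR_BGR2HSV))
def win(u0,u1,v0,v1):
    m=np.zeros(H.shape,bool);m[v0:v1,u0:u1]=1;return m
for n,z,w,r in(('tall',.113,win(265,302,195,245),27),('short',.100,win(238,270,195,245),25)):
    m=w&(abs(W[...,2]-z)<.008)
    uv=np.argwhere(m)[:,::-1]
    P=np.array([plane(c,*p,z)[:2]*1000 for p in uv],np.float32)
    print(n,cv2.minEnclosingCircle(P),P.mean(0),len(P),np.median(W[m],0).round(4))
m=win(262,280,200,218)&(abs(W[...,2]-.024)<.006); print('box',rect(m,c,.024),W[m].mean(0))
m=win(262,285,248,280)&(W[...,2]>.03);print('dropper',W[m].mean(0))
S_=R.from_euler('z',-1.23,degrees=True)
for p in((-.02,-.04),(-.02,.04),(.028,0)): print(p,S_.apply([*p,0])[:2]+[.4595,-.2252])
# side check
c=camera_info('side');W=cloud(c,np.load('pics/side0.npy'));
for n,(u,v) in dict(redtop=(263,198),green=(262,186),boxs=(281,222),mat=(285,260),tile=(290,193)).items():print(n,W[v,u].round(3))
s=sense();print(R.from_quat(s['tool_rot']).as_matrix().round(4))
cc=cv2.resize(im[195:245,240:300],None,fx=10,fy=10,interpolation=cv2.INTER_CUBIC);cv2.imwrite('pics/crop1.png',cc)
```

```text
tall ((439.7637939453125, -263.48272705078125), 26.41309928894043) [ 439.89328 -263.4382 ] 296 [ 0.4402 -0.2637  0.1136]
short ((441.9703674316406, -185.66427612304688), 24.917360305786133) [ 442.07724 -185.69513] 251 [ 0.4417 -0.1857  0.1006]
box (((487.5772705078125, -229.6664581298828), (33.01905822753906, 32.160823822021484), 1.5809718370437622), array([269.71794872, 208.07692308])) [ 0.48764828 -0.22799469  0.02576395]
dropper [ 0.3392437  -0.23906954  0.06455032]
(-0.02, -0.04) [ 0.43864597 -0.26476147]
(-0.02, 0.04) [ 0.44036324 -0.1847799 ]
(0.028, 0) [ 0.48749355 -0.22580105]
redtop [ 0.439 -0.269  0.112]
green [ 0.441 -0.189  0.099]
boxs [ 0.486 -0.245  0.023]
mat [ 0.482 -0.375  0.004]
tile [0. 0. 0.]
[[-9.140e-01  4.057e-01 -1.000e-03]
 [ 4.057e-01  9.140e-01 -1.400e-03]
 [ 3.000e-04 -1.700e-03 -1.000e+00]]
```

View pics/crop1.png

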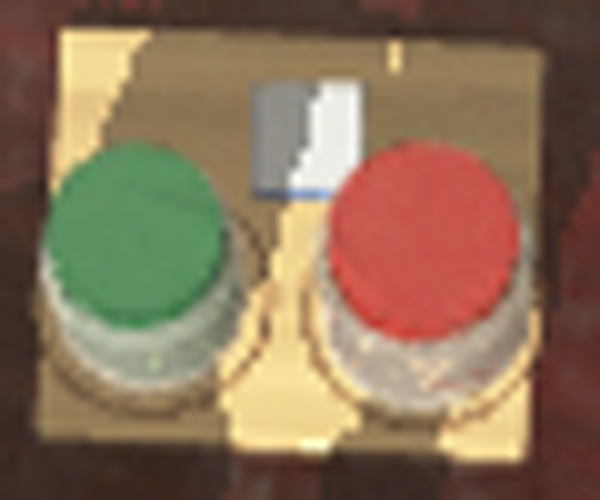

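```bash
python3 -m inch '[[-1,[-1,-1,0],[0,0,0]],[-1,[-1,-1,0],[0,0,0]],[-1,[-1,-1,0],[0,0,0]],[-1,[-1,-1,0],[0,0,0]]]'
python3 -m inch '[[-1,[-1,-1,0],[0,0,0]],[-1,[-1,-1,0],[0,0,0]],[-1,[-1,-1,0],[0,0,0]],[-1,[-1,-1,0],[0,0,0]]]'
python3 -m inch '[[-1,[-1,-1,0],[0,0,0]],[-1,[-1,-1,0],[0,0,0]],[-1,[-1,-1,0],[0,0,0]],[-1,[-1,-1,0],[0,0,0]]]'
python3 -m inch '[[-1,[-1,-1,0],[0,0,0]],[-1,[-1,-1,0],[0,0,0]],[-1,[-1,-1,0],[0,0,0]],[-1,[-1,-1,0],[0,0,0]]]'
```

```text
t: 0.55
tcp_pos: [0.3049, 0.4347, 0.2015]
tool_rot: [0.21, 0.978, -0.002, -0.001]
force: [0.1, 1.1, -0.4]
finger_gap: 1.002
t: 0.95
tcp_pos: [0.3565, 0.3043, 0.2019]
tool_rot: [0.21, 0.978, -0.001, 0.0]
force: [0.1, 0.3, -0.0]
finger_gap: 1.001
t: 1.35
tcp_pos: [0.4088, 0.173, 0.2022]
tool_rot: [0.21, 0.978, 0.0, 0.001]
force: [-1.0, 0.7, 0.5]
finger_gap: 1.001
t: 1.75
tcp_pos: [0.4605, 0.0409, 0.2022]
tool_rot: [0.21, 0.978, -0.0, 0.002]
force: [0.3, 1.0, -0.2]
finger_gap: 1.003
```

```bash
cat >> h.py <<'E'
def go(x,y,z,yaw=None):
    s=sense();T=R.from_quat(s['tool_rot']);p=np.array(s['tcp_pos'])
    y0=np.degrees(np.arctan2(*T.apply([0,1,0])[1::-1]))
    sh=T.inv().apply(np.array([x,y,z])-p)/.1
    t=0
    if yaw is not None:t=-((yaw-y0+180)%360-180)
    print('t%.2f'%s['t'],'now',p.round(4),'yaw %.1f'%y0,'j6 %.2f'%s['q'][5],'tilt',np.degrees(np.arccos(-T.apply([0,0,1])[2])).round(2),'shift',sh.round(3),'az %.4f'%(t/360),'gap %.3f'%s['finger_gap'],'F',np.round(s['force'],1))
E
python3 -m inch '[[-1,[-1,-1,0],[0,0,0.27]],[-1,[-1,-1,0],[0,0,0.27]],[-1,[-1,-1,0],[0,0,0.27]],[-1,[-1,-1,0],[0,0,0.27]],[-1,[-1,-1,0],[0,0,0.27]],[-1,[-1,-1,0],[0,0,0.27]],[-1,[-1,-1,0],[0,0,0.27]],[-1,[-1,-1,0],[0,0,0.27]],[-1,[-1,-1,0],[0,0,0.27]],[-1,[-1,-1,0],[0,0,0.27]],[-1,[-1,-1,0],[0,0,0.27]],[-1,[-1,-1,0],[0,0,0.27]],[-1,[-1,-1,0],[0,0,0.27]]]'
python3 - <<'E'
from h import *
go(.4395,-.2637,.2,-31)
E
```

```text
t: 3.05
tcp_pos: [0.5081, -0.0862, 0.2018]
tool_rot: [0.87, 0.492, 0.0, -0.001]
force: [0.4, -0.1, 0.2]
finger_gap: 0.999
t3.05 now [ 0.5081 -0.0862  0.2018] yaw -31.0 j6 0.16 tilt 0.06 shift [-1.875  0.327  0.016] az -0.0000 gap 0.999 F [ 0.4 -0.1  0.2]
```

```bash
python3 -m inch '[[-1,[-1,0.3,0],[0,0,0]],[-1,[-1,0.3,0],[0,0,0]],[-1,[-1,0.3,0],[0,0,0]],[-1,[-1,0.3,0],[0,0,0]]]'
python3 - <<'E'
from h import *
im,d=snapshot('wrist');c=camera_info('wrist');cv2.imwrite('pics/w1.png',im);np.save('pics/w1.npy',d);W=cloud(c,d)
np.save('pics/w1W.npy',W)
go(.4395,-.2637,.2,-31)
E
```

```text
t: 3.45
tcp_pos: [0.4818, -0.1897, 0.2018]
tool_rot: [0.871, 0.491, 0.0, -0.0]
force: [0.0, 0.7, 0.3]
finger_gap: 0.999
t3.50 now [ 0.4817 -0.1886  0.2017] yaw -31.1 j6 -0.05 tilt 0.09 shift [-0.861  0.027  0.016] az -0.0004 gap 0.998 F [-0.   0.7 -0.2]
```

View pics/w1.png

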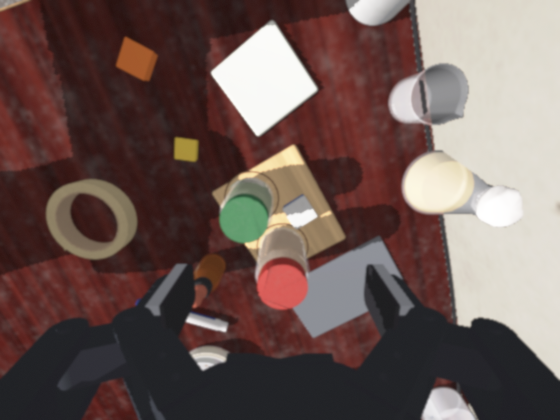

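The wrist view shows the green cap at (244,218), red cap at (282,283), white box at (300,211), tile at (264,78) and mat at (350,290). I'll check these against the top view.

Run:
```python
from h import *
im=cv2.imread('pics/w1.png');W=np.load('pics/w1W.npy');c=camera_info('wrist')
H,S,V=cv2.split(cv2.cvtColor(im,cv2.COLOR_BGR2HSV))
def win(u0,u1,v0,v1):
    m=np.zeros(H.shape,bool);m[v0:v1,u0:u1]=1;return m
for n,z,m in(('tall',.113,win(250,312,250,312)&(abs(W[...,2]-.113)<.01)&((H<10)|(H>170))&(S>100)),('short',.1,win(215,272,190,245)&(abs(W[...,2]-.1)<.01)&(H>50)&(H<95)&(S>80))):
    P=np.array([plane(c,*p,z)[:2]*1000 for p in np.argwhere(m)[:,::-1]],np.float32)
    print(n,cv2.minEnclosingCircle(P),P.mean(0))
m=win(278,322,190,232)&(abs(W[...,2]-.024)<.008)&(S<50)
print('box',rect(m,c,.024));print('tile',rect(win(205,322,15,140)&(S<50)&(V>140),c,.008))
```

```text
tall ((443.3668518066406, -258.6290283203125), 27.465030670166016) [ 443.26965 -258.1168 ]
short ((444.8898010253906, -181.93321228027344), 24.705944061279297) [ 445.09418 -181.21469]
box (((488.91119384765625, -226.53369140625), (32.708885192871094, 33.46729278564453), 1.9725955724716187), array([299.95238095, 211.85714286]))
tile (((530.9097900390625, -72.98388671875), (90.16802978515625, 89.90897369384766), 5.461504936218262), array([264.58039216,  78.7254902 ]))
```

```bash
python3 -m inch '[[-1,[-0.84,0.03,0],[0,0,0]],[-1,[-0.84,0.03,0],[0,0,0]],[-1,[-0.84,0.03,0],[0,0,0]],[-1,[-0.84,0.03,0],[0,0,0]],[-1,[-0.84,0.03,0],[0,0,0]]]'
python3 - <<'E'
from h import *
im,d=snapshot('wrist');cv2.imwrite('pics/w2.png',im)
go(.4405,-.2625,.049,-31)
c=camera_info('wrist');W=cloud(c,d)
H,S,V=cv2.split(cv2.cvtColor(im,cv2.COLOR_BGR2HSV))
for n,z,m in(('tall',.113,(abs(W[...,2]-.113)<.01)&((H<10)|(H>170))&(S>100)),('short',.1,(abs(W[...,2]-.1)<.01)&(H>50)&(H<95)&(S>80))):
    P=np.array([plane(c,*p,z)[:2]*1000 for p in np.argwhere(m)[:,::-1]],np.float32)
    if len(P):print(n,cv2.minEnclosingCircle(P),P.mean(0))
E
```

```text
t: 4.0
tcp_pos: [0.4413, -0.2612, 0.2018]
tool_rot: [0.87, 0.492, 0.0, -0.001]
force: [-0.5, -0.1, -0.4]
finger_gap: 0.999
t4.05 now [ 0.4414 -0.2613  0.2018] yaw -31.0 j6 -0.21 tilt 0.05 shift [-0.016 -0.     1.528] az 0.0000 gap 1.002 F [ 0.1 -0.1 -0.4]
tall ((442.2951354980469, -261.5162658691406), 26.287843704223633) [ 442.45523 -261.08057]
short ((443.9085388183594, -185.06529235839844), 23.941389083862305) [ 444.30673 -184.3865 ]
```

View pics/w2.png

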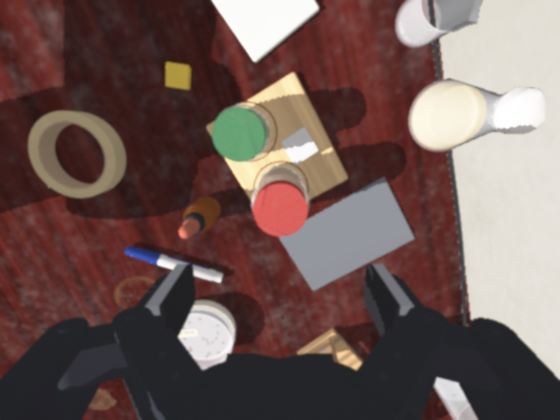

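```bash
python3 -m inch '[[-1,[0,0,0.4],[0,0,0]],[-1,[0,0,0.8],[0,0,0]],[-1,[0,0,1],[0,0,0]],[-1,[0,0,1],[0,0,0]]]'
python3 -m inch '[[-1,[0,0,0.15],[0,0,0]],[-1,[0,0,0.3],[0,0,0]],[-1,[0,0,0.43],[0,0,0]],[-1,[0,0,0.51],[0,0,0]],[-1,[0,0,0.51],[0,0,0]]]'
python3 -m inch '[[-0.4,[0,0,0],[0,0,0]],[-0.2,[0,0,0],[0,0,0]],[0,[0,0,0],[0,0,0]],[0.5,[0,0,0],[0,0,0]],[1,[0,0,0],[0,0,0]],[1,[0,0,0],[0,0,0]],[1,[0,0,0],[0,0,0]],[1,[0,0,0],[0,0,0]]]' 40
```

```text
t: 4.45
tcp_pos: [0.4394, -0.2602, 0.0993]
tool_rot: [0.87, 0.492, -0.001, -0.003]
force: [-0.4, -0.1, 0.5]
finger_gap: 0.999
t: 4.95
tcp_pos: [0.4411, -0.2627, 0.051]
tool_rot: [0.871, 0.492, -0.0, -0.0]
force: [0.8, -0.8, 0.5]
finger_gap: 1.002
t: 5.75
tcp_pos: [0.4411, -0.2634, 0.0524]
tool_rot: [0.871, 0.491, 0.0, 0.001]
force: [-0.4, 0.4, 6.3]
finger_gap: 0.646
```

Run:
```python
from h import *
im,d=snapshot('side');cv2.imwrite('pics/s2.png',cv2.resize(im[110:290,180:380],None,fx=3.3,fy=3.3,interpolation=cv2.INTER_CUBIC))
go(.4405,-.2625,.049,-31)
```

```text
t5.80 now [ 0.4411 -0.2634  0.0524] yaw -31.1 j6 -0.21 tilt 0.08 shift [ 0.005 -0.01   0.034] az -0.0004 gap 0.637 F [-1.   0.8  6.1]
```

View pics/s2.png

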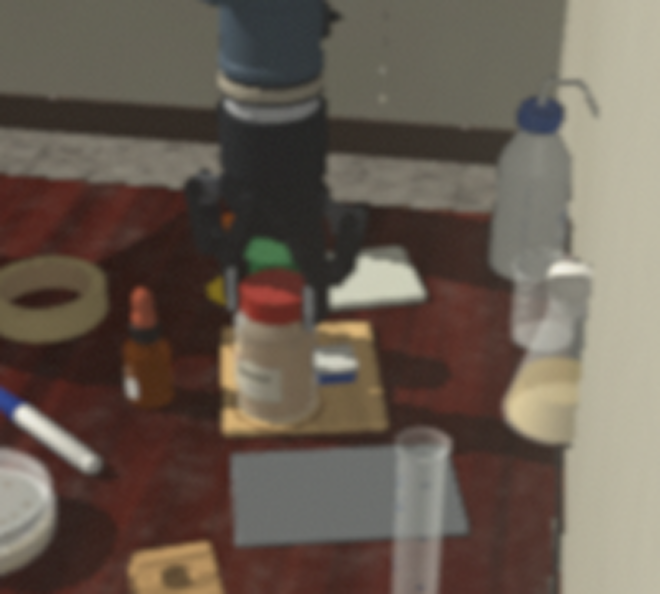

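Run:
```python
from h import *
im,d=snapshot('side');c=camera_info('side');W=cloud(c,d)
cv2.imwrite('pics/s3.png',cv2.resize(im[170:250,225:315],None,fx=7,fy=7,interpolation=cv2.INTER_NEAREST))
for v in range(184,216,3): print(v,[tuple((W[v,u]*1000).astype(int)) for u in (250,252,254,272,274,276,278)])
T=snapshot('top');cv2.imwrite('pics/t3.png',cv2.resize(T[0][180:260,230:330],None,fx=7,fy=7,interpolation=cv2.INTER_NEAREST))
print(sense()['finger_gap'])
```

```text
184 [(np.int64(409), np.int64(-264), np.int64(148)), (np.int64(414), np.int64(-261), np.int64(146)), (np.int64(419), np.int64(-245), np.int64(138)), (np.int64(460), np.int64(-277), np.int64(153)), (np.int64(464), np.int64(-279), np.int64(154)), (np.int64(469), np.int64(-275), np.int64(152)), (np.int64(500), np.int64(-2), np.int64(-1))]
187 [(np.int64(409), np.int64(-258), np.int64(137)), (np.int64(414), np.int64(-245), np.int64(130)), (np.int64(420), np.int64(-189), np.int64(98)), (np.int64(459), np.int64(-292), np.int64(154)), (np.int64(464), np.int64(-287), np.int64(151)), (np.int64(470), np.int64(-273), np.int64(143)), (np.int64(474), np.int64(-272), np.int64(142))]
190 [(np.int64(409), np.int64(-249), np.int64(123)), (np.int64(413), np.int64(-249), np.int64(123)), (np.int64(418), np.int64(-244), np.int64(120)), (np.int64(459), np.int64(-289), np.int64(144)), (np.int64(463), np.int64(-294), np.int64(147)), (np.int64(469), np.int64(-276), np.int64(136)), (np.int64(474), np.int64(-279), np.int64(138))]
193 [(np.int64(408), np.int64(-257), np.int64(120)), (np.int64(413), np.int64(-25
[... 1930 characters left out ...]
57), np.int64(9))]
211 [(np.int64(408), np.int64(-165), np.int64(8)), (np.int64(411), np.int64(-277), np.int64(81)), (np.int64(416), np.int64(-281), np.int64(83)), (np.int64(459), np.int64(-285), np.int64(83)), (np.int64(464), np.int64(-277), np.int64(78)), (np.int64(479), np.int64(-169), np.int64(7)), (np.int64(485), np.int64(-168), np.int64(7))]
214 [(np.int64(407), np.int64(-180), np.int64(9)), (np.int64(411), np.int64(-277), np.int64(72)), (np.int64(415), np.int64(-283), np.int64(76)), (np.int64(459), np.int64(-286), np.int64(76)), (np.int64(464), np.int64(-277), np.int64(69)), (np.int64(477), np.int64(-189), np.int64(10)), (np.int64(483), np.int64(-185), np.int64(8))]
0.6409421523419521
```

View pics/s3.png

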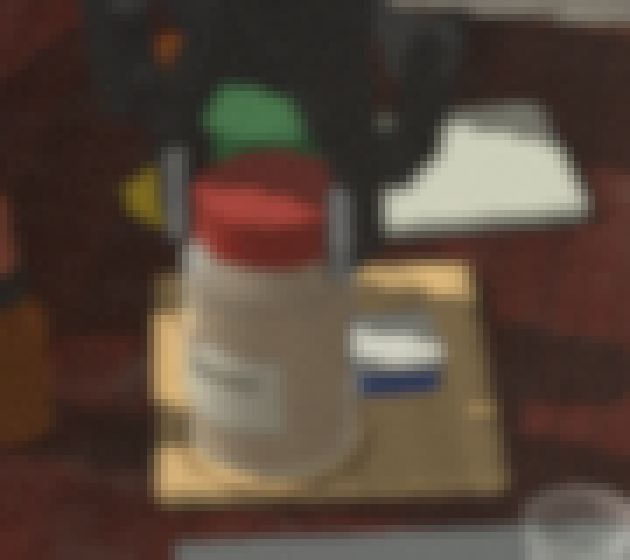

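Run:
```python
from h import *
c=camera_info('wrist');im,d=snapshot('wrist');W=cloud(c,d);cv2.imwrite('pics/w3.png',im)
print(c['origin'])
for v in range(240,400,12): print(v,[tuple(int(k) for k in W[v,u]*1000) for u in (170,185,200,215,230,330,345,360,375,390)])
go(.4405,-.2625,.049,-31)
```

```text
[ 0.47954123 -0.19917377  0.22304548]
240 [(359, -229, 6), (366, -236, 0), (376, -243, -2), (387, -249, 0), (397, -256, -2), (468, -299, -2), (479, -306, -2), (490, -312, -2), (500, -318, -1), (511, -322, 3)]
252 [(360, -235, 19), (359, -245, -1), (369, -252, -2), (381, -258, 0), (426, -239, 86), (469, -265, 87), (474, -315, -1), (485, -319, 3), (495, -325, 4), (506, -332, 2)]
264 [(360, -241, 30), (351, -254, -2), (362, -261, -2), (421, -237, 98), (428, -240, 100), (466, -270, 89), (473, -269, 97), (480, -329, 2), (491, -336, 2), (501, -342, 3)]
276 [(357, -247, 34), (345, -264, -1), (413, -237, 101), (422, -238, 109), (428, -241, 110), (466, -264, 110), (471, -268, 109), (477, -276, 102), (486, -346, 1), (497, -353, 2)]
288 [(327, -266, -1), (410, -235, 112), (419, -236, 119), (422, -241, 114), (425, -246, 110), (463, -269, 110), (0, 0, 0), (475, -270, 118), (481, -356, 3), (492, -362, 4)]
300 [(412, -231, 127), (420, -232, 132), (422, -237, 128), (420, -245, 116), (422, -251, 110), (460, -274, 111), (467, -273, 117), (473, -267, 129), (478, -268, 131), (487, -374, 2)]
312 [(415, -
[... 884 characters left out ...]
(459, -437, -1)]
372 [(270, -340, -2), (430, -236, 167), (433, -238, 166), (436, -240, 166), (435, -246, 160), (458, -260, 160), (463, -256, 166), (466, -258, 167), (470, -259, 167), (453, -450, -1)]
384 [(260, -353, -3), (431, -237, 169), (434, -238, 170), (438, -238, 172), (442, -240, 172), (460, -251, 172), (463, -253, 172), (466, -257, 170), (469, -258, 171), (447, -465, -2)]
396 [(422, -240, 166), (434, -235, 175), (437, -236, 176), (440, -238, 175), (442, -240, 176), (460, -252, 175), (463, -252, 176), (466, -254, 176), (468, -257, 175), (440, -480, -2)]
t5.95 now [ 0.4411 -0.2634  0.0524] yaw -31.1 j6 -0.21 tilt 0.08 shift [ 0.004 -0.01   0.034] az -0.0004 gap 0.641 F [-1.   2.   7.2]
```

View pics/w3.png

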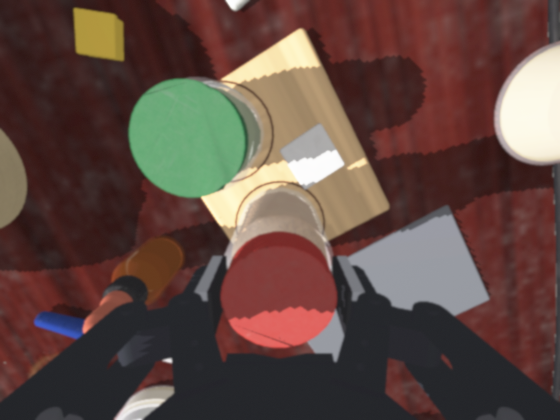

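The pads are on the cap: the opening of 0.64 × 85 mm is about 54 mm, and the tips sit at z≈0.093, on the shoulder. That means the real tips are about 35–40 mm above the stated TCP. A cap grip hangs the jar stably and keeps the fingers clear of its neighbours, so I'll keep it, lift a little and check.

```bash
python3 -m inch '[[1,[0,0,-0.03],[0,0,0]],[1,[0,0,-0.06],[0,0,0]],[1,[0,0,-0.15],[0,0,0]],[1,[0,0,-0.3],[0,0,0]],[1,[0,0,-0.3],[0,0,0]]]' 50
python3 - <<'E'
from h import *
im,d=snapshot('side')
cv2.imwrite('pics/s4.png',cv2.resize(im[150:270,215:325],None,fx=6,fy=5,interpolation=cv2.INTER_CUBIC))
go(.5235,-.3700,.1,-45)
E
```

```text
t: 6.45
tcp_pos: [0.4419, -0.2642, 0.0826]
tool_rot: [0.871, 0.491, 0.001, 0.002]
force: [0.2, -0.5, -2.1]
finger_gap: 0.631
t6.50 now [ 0.4414 -0.2638  0.0819] yaw -31.1 j6 -0.21 tilt 0.15 shift [-0.485  1.252 -0.178] az 0.0385 gap 0.634 F [-1.  -0.1 -2.1]
```

View pics/s4.png

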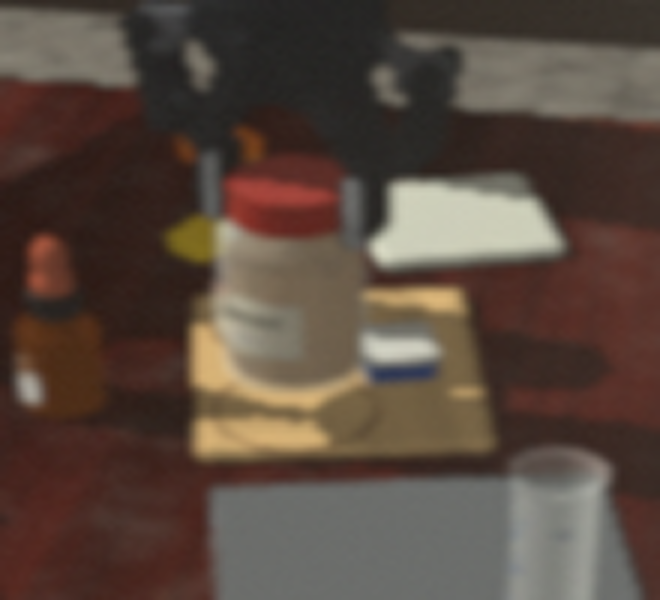

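```bash
python3 -m inch '[[1,[-0.12,0.3,-0.1],[0,0,0]],[1,[-0.24,0.62,-0.1],[0,0,0]],[1,[-0.24,0.62,-0.1],[0,0,0]]]'
python3 -m inch '[[1,[-0.12,0.35,0],[0,0,0]],[1,[-0.24,0.63,0],[0,0,0]],[1,[-0.24,0.63,0],[0,0,0]],[1,[-0.24,0.63,0],[0,0,0]]]'
python3 - <<'E'
from h import *
go(.524,-.3700,.0495,-31)
E
```

```text
t: 6.8
tcp_pos: [0.4855, -0.3211, 0.0915]
tool_rot: [0.871, 0.491, 0.001, 0.005]
force: [0.1, -0.1, -2.2]
finger_gap: 0.632
t: 7.2
tcp_pos: [0.522, -0.3682, 0.0897]
tool_rot: [0.871, 0.491, -0.0, -0.002]
force: [-0.4, 0.8, -2.4]
finger_gap: 0.631
t7.20 now [ 0.522  -0.3682  0.0897] yaw -31.2 j6 -0.25 tilt 0.18 shift [-0.005  0.027  0.401] az -0.0005 gap 0.631 F [-0.4  0.8 -2.4]
```

```bash
python3 -m inch '[[1,[0,0.03,0.1],[0,0,0]],[1,[0,0.03,0.22],[0,0,0]],[1,[0,0.03,0.32],[0,0,0]],[1,[0,0.03,0.37],[0,0,0]],[1,[0,0.03,0.39],[0,0,0]],[1,[0,0.03,0.4],[0,0,0]],[1,[0,0.03,0.41],[0,0,0]],[1,[0,0.03,0.41],[0,0,0]]]'
```

```text
t: 8.0
tcp_pos: [0.5257, -0.3707, 0.0502]
tool_rot: [0.871, 0.491, 0.0, 0.0]
force: [-0.5, 0.2, -1.9]
finger_gap: 0.628
```

```bash
python3 -m inch '[[1,[0,0,0.01],[0,0,0]],[1,[0,0,0.02],[0,0,0]],[1,[0,0,0.03],[0,0,0]],[1,[0,0,0.03],[0,0,0]]]'
```

```text
t: 8.4
tcp_pos: [0.5256, -0.3716, 0.0488]
tool_rot: [0.871, 0.492, -0.0, 0.001]
force: [-2.0, -0.8, 6.9]
finger_gap: 0.635
```

```bash
python3 -m inch '[[0.2,[0,0,-0.01],[0,0,0]],[0,[0,0,-0.01],[0,0,0]],[-0.5,[0,0,-0.01],[0,0,0]],[-1,[0,0,-0.01],[0,0,0]],[-1,[0,0,-0.01],[0,0,0]],[-1,[0,0,-0.01],[0,0,0]]]'
python3 -m inch '[[-1,[0,0,-0.2],[0,0,0]],[-1,[0,0,-0.6],[0,0,0]],[-1,[0,0,-1],[0,0,0]],[-1,[0,0,-1],[0,0,0]]]'
python3 - <<'E'
from h import *
im,d=snapshot('top')
cv2.imwrite('pics/t5.png',cv2.resize(im[170:260,220:345],None,fx=6,fy=6,interpolation=cv2.INTER_CUBIC))
go(.443,-.1845,.2,20)
E
```

```text
t: 9.0
tcp_pos: [0.5255, -0.3702, 0.0476]
tool_rot: [0.871, 0.491, 0.0, -0.0]
force: [0.7, -0.2, 0.5]
finger_gap: 1.002
t: 9.4
tcp_pos: [0.5289, -0.3735, 0.1541]
tool_rot: [0.871, 0.491, 0.002, 0.006]
force: [-0.1, -0.2, 0.5]
finger_gap: 1.002
t9.45 now [ 0.5274 -0.3721  0.1512] yaw -31.1 j6 -0.24 tilt 0.42 shift [ 1.169 -1.688 -0.502] az -0.1420 gap 1.002 F [-1.  -0.6 -0.2]
```

View pics/t5.png

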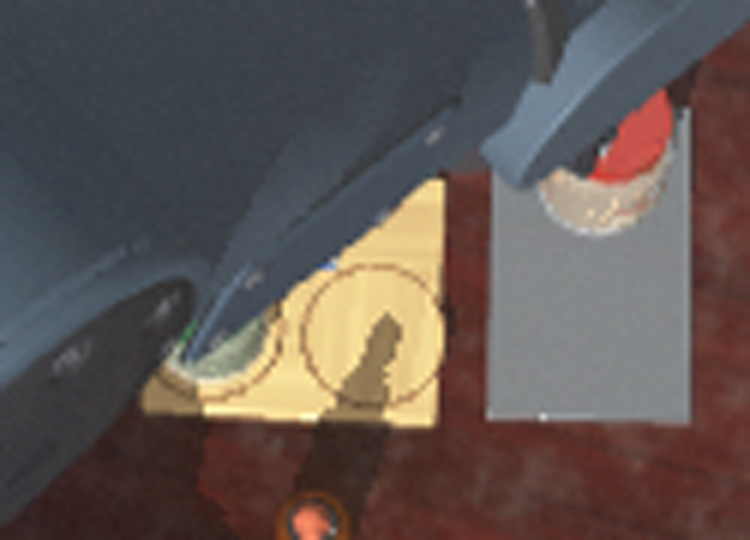

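```bash
python3 -m inch '[[-1,[0.6,-0.85,0],[0,0,0.08]],[-1,[0.6,-0.85,0],[0,0,0.08]],[-1,[0.6,-0.85,0],[0,0,0.08]],[-1,[0.6,-0.85,0],[0,0,0.08]],[-1,[0.6,-0.85,0],[0,0,0.08]]]'
python3 - <<'E'
from h import *
go(.443,-.1845,.15,-60)
E
```

```text
t: 9.95
tcp_pos: [0.4829, -0.2739, 0.1467]
tool_rot: [0.966, 0.26, -0.001, -0.001]
force: [1.1, 0.3, -0.9]
finger_gap: 1.002
t9.95 now [ 0.4829 -0.2739  0.1467] yaw -59.9 j6 0.33 tilt 0.16 shift [ 0.103 -0.974 -0.031] az 0.0003 gap 1.002 F [ 1.1  0.3 -0.9]
```

```bash
python3 -m inch '[[-1,[0.1,-0.97,0],[0,0,0]],[-1,[0.1,-0.97,0],[0,0,0]],[-1,[0.1,-0.97,0],[0,0,0]],[-1,[0.1,-0.97,0],[0,0,0]],[-1,[0.1,-0.97,0],[0,0,0]]]'
python3 - <<'E'
from h import *
im,d=snapshot('wrist');c=camera_info('wrist');cv2.imwrite('pics/w6.png',im)
go(.443,-.1845,.045,-60)
W=cloud(c,d)
H,S,V=cv2.split(cv2.cvtColor(im,cv2.COLOR_BGR2HSV))
m=(abs(W[...,2]-.1)<.01)&(H>50)&(H<95)&(S>80)
P=np.array([plane(c,*p,.1)[:2]*1000 for p in np.argwhere(m)[:,::-1]],np.float32);print(cv2.minEnclosingCircle(P),P.mean(0))
E
```

```text
t: 10.45
tcp_pos: [0.4449, -0.1874, 0.1478]
tool_rot: [0.966, 0.259, 0.0, 0.001]
force: [0.8, -0.3, -0.2]
finger_gap: 1.0
t10.50 now [ 0.445  -0.1876  0.1478] yaw -60.0 j6 0.42 tilt 0.09 shift [-0.002 -0.038  1.028] az 0.0001 gap 1.000 F [ 0.4  0.3 -0.5]
((444.9827880859375, -183.85214233398438), 24.548227310180664) [ 445.3254  -183.41765]
```

View pics/w6.png

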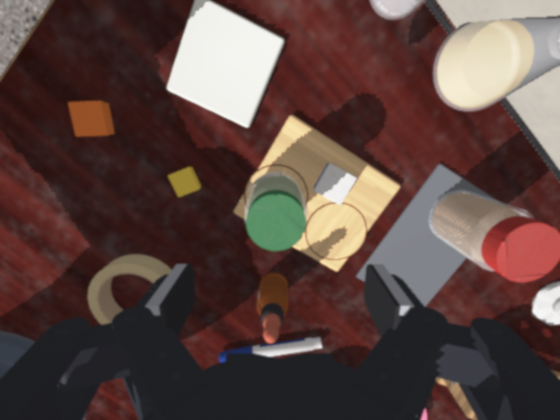

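```bash
python3 -m inch '[[-1,[0,-0.035,0.3],[0,0,0]],[-1,[0,-0.035,0.6],[0,0,0]],[-1,[0,-0.035,0.85],[0,0,0]],[-1,[0,-0.035,1],[0,0,0]],[-1,[0,-0.035,1],[0,0,0]],[-1,[0,-0.035,1],[0,0,0]]]'
python3 -m inch '[[-0.2,[0,0,0],[0,0,0]],[0,[0,0,0],[0,0,0]],[0.3,[0,0,0],[0,0,0]],[1,[0,0,0],[0,0,0]],[1,[0,0,0],[0,0,0]],[1,[0,0,0],[0,0,0]],[1,[0,0,0],[0,0,0]],[1,[0,0,0],[0,0,0]]]' 50
```

```text
t: 11.1
tcp_pos: [0.4427, -0.1842, 0.0477]
tool_rot: [0.966, 0.259, 0.0, 0.0]
force: [0.7, -0.8, -0.0]
finger_gap: 0.998
t: 11.9
tcp_pos: [0.4429, -0.1836, 0.0493]
tool_rot: [0.966, 0.259, 0.001, 0.001]
force: [-0.1, 0.7, 6.5]
finger_gap: 0.55
```

```bash
python3 -m inch '[[1,[0,0,-0.03],[0,0,0]],[1,[0,0,-0.06],[0,0,0]],[1,[0,0,-0.15],[0,0,0]],[1,[0,0,-0.3],[0,0,0]],[1,[0,0,-0.4],[0,0,0]],[1,[0,0,-0.4],[0,0,0]]]'
python3 - <<'E'
from h import *
im,d=snapshot('side')
cv2.imwrite('pics/s7.png',cv2.resize(im[150:270,215:325],None,fx=6,fy=5,interpolation=cv2.INTER_CUBIC))
go(.438,-.3700,.085,-60)
E
```

```text
t: 12.5
tcp_pos: [0.4431, -0.1838, 0.0894]
tool_rot: [0.966, 0.259, 0.001, 0.001]
force: [0.0, -0.1, -1.6]
finger_gap: 0.552
t12.55 now [ 0.4426 -0.1835  0.0887] yaw -59.9 j6 0.42 tilt 0.12 shift [-0.974  1.591  0.039] az 0.0002 gap 0.548 F [ 0.2 -0.1 -2.2]
```

View pics/s7.png

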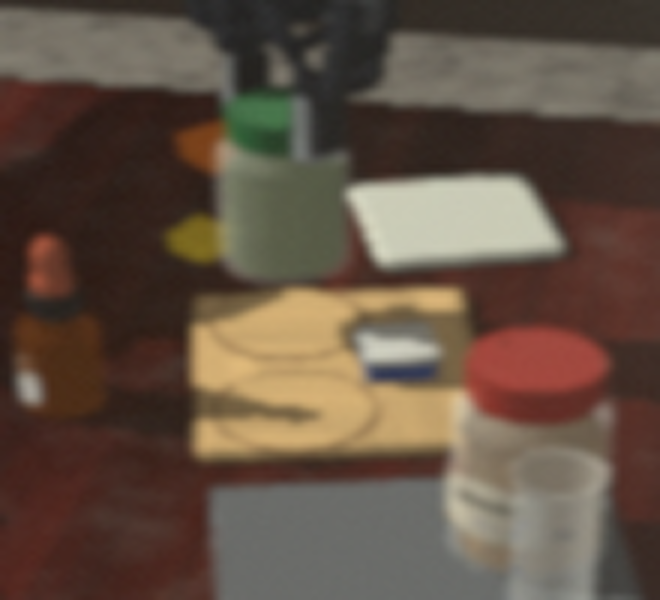

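```bash
python3 -m inch '[[1,[-0.24,0.4,0],[0,0,0]],[1,[-0.49,0.8,0],[0,0,0]],[1,[-0.49,0.8,0],[0,0,0]]]'
python3 -m inch '[[1,[-0.24,0.4,0],[0,0,0]],[1,[-0.48,0.79,0],[0,0,0]],[1,[-0.48,0.79,0],[0,0,0]],[1,[-0.48,0.79,0],[0,0,0]]]'
python3 - <<'E'
from h import *
go(.438,-.3700,.0453,-60)
E
```

```text
t: 12.85
tcp_pos: [0.4419, -0.2843, 0.0881]
tool_rot: [0.966, 0.257, 0.002, 0.004]
force: [0.8, -0.1, -1.3]
finger_gap: 0.55
t: 13.25
tcp_pos: [0.437, -0.3697, 0.087]
tool_rot: [0.966, 0.258, -0.0, -0.001]
force: [0.2, 0.9, -1.3]
finger_gap: 0.553
t13.25 now [ 0.437  -0.3697  0.087 ] yaw -60.1 j6 0.15 tilt 0.11 shift [0.007 0.009 0.417] az -0.0002 gap 0.553 F [ 0.2  0.9 -1.3]
```

```bash
python3 -m inch '[[1,[0,0,0.1],[0,0,0]],[1,[0,0,0.22],[0,0,0]],[1,[0,0,0.32],[0,0,0]],[1,[0,0,0.37],[0,0,0]],[1,[0,0,0.4],[0,0,0]],[1,[0,0,0.42],[0,0,0]],[1,[0,0,0.43],[0,0,0]],[1,[0,0,0.43],[0,0,0]]]'
```

```text
t: 14.05
tcp_pos: [0.4378, -0.3693, 0.0454]
tool_rot: [0.966, 0.259, 0.0, 0.0]
force: [-0.2, 0.9, 0.0]
finger_gap: 0.55
```

```bash
python3 -m inch '[[1,[0,0,0.01],[0,0,0]],[1,[0,0,0.02],[0,0,0]],[1,[0,0,0.02],[0,0,0]]]'
python3 -m inch '[[0.2,[0,0,0],[0,0,0]],[0,[0,0,0],[0,0,0]],[-0.5,[0,0,0],[0,0,0]],[-1,[0,0,0],[0,0,0]],[-1,[0,0,0],[0,0,0]],[-1,[0,0,0],[0,0,0]]]'
python3 -m inch '[[-1,[0,0,-0.2],[0,0,0]],[-1,[0,0,-0.6],[0,0,0]],[-1,[0,0,-1],[0,0,0]],[-1,[0,0,-1],[0,0,0]],[-1,[0,0,-1],[0,0,0]]]'
python3 - <<'E'
from h import *
im,d=snapshot('side')
cv2.imwrite('pics/s8.png',cv2.resize(im[150:290,215:345],None,fx=5,fy=4,interpolation=cv2.INTER_CUBIC))
go(.488,-.228,.12,-1)
E
```

```text
t: 14.35
tcp_pos: [0.4381, -0.3694, 0.0452]
tool_rot: [0.966, 0.259, 0.0, 0.0]
force: [-1.0, 3.2, 13.5]
finger_gap: 0.549
t: 14.95
tcp_pos: [0.4378, -0.3695, 0.0427]
tool_rot: [0.966, 0.259, -0.0, 0.0]
force: [-0.3, 0.1, -0.1]
finger_gap: 0.999
t: 15.45
tcp_pos: [0.4382, -0.3698, 0.1438]
tool_rot: [0.966, 0.259, 0.0, 0.001]
force: [0.0, 0.9, -0.3]
finger_gap: 0.999
t15.50 now [ 0.4374 -0.3689  0.1425] yaw -59.9 j6 0.15 tilt 0.05 shift [ 1.144 -0.966  0.226] az -0.1637 gap 1.002 F [-1.1 -0.  -0.5]
```

View pics/s8.png

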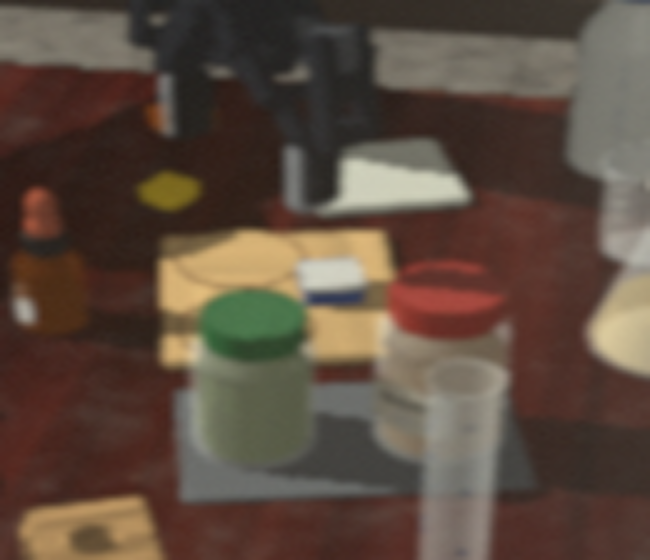

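```bash
python3 -m inch '[[-1,[0.6,-0.5,0],[0,0,-0.169]],[-1,[0.6,-0.5,0],[0,0,-0.169]],[-1,[0.6,-0.5,0],[0,0,-0.169]],[-1,[0.6,-0.5,0],[0,0,-0.169]],[-1,[0.6,-0.5,0],[0,0,-0.169]],[-1,[0.6,-0.5,0],[0,0,-0.169]],[-1,[0.6,-0.5,0],[0,0,-0.169]],[-1,[0.6,-0.5,0],[0,0,-0.169]],[-1,[0.6,-0.5,0],[0,0,-0.169]]]'
python3 - <<'E'
from h import *
go(.488,-.228,.12,1)
E
```

```text
t: 16.4
tcp_pos: [0.4639, -0.2954, 0.1415]
tool_rot: [0.703, 0.712, -0.0, -0.002]
force: [0.1, 0.4, -0.7]
finger_gap: 1.0
t16.40 now [ 0.4639 -0.2954  0.1415] yaw 0.7 j6 -0.78 tilt 0.17 shift [0.67  0.25  0.216] az -0.0007 gap 1.000 F [ 0.1  0.4 -0.7]
```

```bash
python3 -m inch '[[-1,[0.67,0.24,0],[0,0,0]],[-1,[0.67,0.24,0],[0,0,0]],[-1,[0.67,0.24,0],[0,0,0]],[-1,[0.67,0.24,0],[0,0,0]],[-1,[0.67,0.24,0],[0,0,0]]]'
python3 - <<'E'
from h import *
im,d=snapshot('wrist');c=camera_info('wrist');cv2.imwrite('pics/w9.png',im);W=cloud(c,d)
go(.488,-.228,.12,1)
v,u=np.mgrid[:420,:560]
H,S,V=cv2.split(cv2.cvtColor(im,cv2.COLOR_BGR2HSV))
near=np.hypot(W[...,0]-.488,W[...,1]+.228)<.035
m=near&(S<60)&(abs(W[...,2]-.024)<.008)
print(rect(m,c,.024),np.median(W[m],0))
# finger tips
m=(W[...,2]>.1);print([ (int(W[vv,uu,2]*1000)) for vv,uu in((270,175),(280,175),(300,165),(270,385),(285,390))])
im,d=snapshot('side');cv2.imwrite('pics/s9.png',cv2.resize(im[130:270,225:345],None,fx=5,fy=4,interpolation=cv2.INTER_CUBIC))
W=cloud(camera_info('side'),d)
m=(abs(W[...,1]+.228)<.02)&(W[...,2]>.03)&(W[...,2]<.3)
for x0,x1 in((.42,.465),(.5,.55)):
    k=m&(W[...,0]>x0)&(W[...,0]<x1);print(x0,k.sum(),np.percentile(W[k][:,2],[0,3,10,50]) if k.any() else 0,np.percentile(W[k][:,0],[2,98]) if k.any() else 0)
E
```

```text
t: 16.9
tcp_pos: [0.4876, -0.2296, 0.1428]
tool_rot: [0.702, 0.712, -0.0, 0.0]
force: [-0.1, 0.1, 0.1]
finger_gap: 0.998
t16.95 now [ 0.4875 -0.2297  0.1428] yaw 0.8 j6 -0.66 tilt 0.02 shift [0.017 0.005 0.228] az -0.0005 gap 0.995 F [-0.1 -0.9  0.8]
(((488.1977844238281, -228.01974487304688), (31.951953887939453, 33.01247024536133), 1.6916364431381226), array([279.72727273, 199.2231405 ])) [ 0.48852809 -0.22763442  0.02311082]
[194, 203, 217, 194, 207]
0.42 513 [0.18659175 0.19633974 0.21020904 0.25578319] [0.42079055 0.46341169]
0.5 518 [0.18683089 0.19563978 0.21070204 0.25974928] [0.5014614  0.54916475]
```

View pics/w9.png

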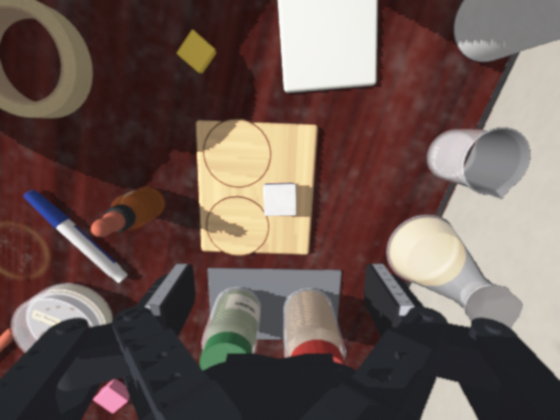

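View pics/s9.png

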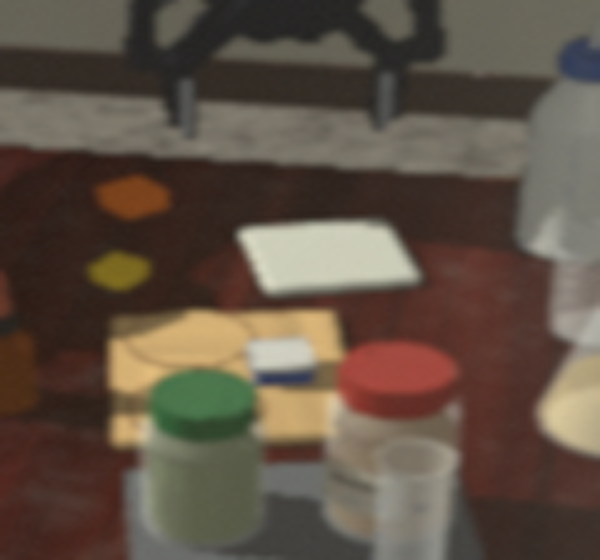

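```bash
python3 -m inch '[[-1,[0.015,0,0.3],[0,0,0]],[-1,[0.015,0,0.6],[0,0,0]],[-0.6,[0.015,0,0.85],[0,0,0]],[-0.3,[0.015,0,1],[0,0,0]],[-0.1,[0.015,0,1],[0,0,0]],[-0.1,[0.015,0,1],[0,0,0]],[-0.1,[0.015,0,1],[0,0,0]]]' 20
python3 - <<'E'
from h import *
im,d=snapshot('side');cv2.imwrite('pics/s10.png',cv2.resize(im[150:270,235:335],None,fx=6,fy=5,interpolation=cv2.INTER_CUBIC))
W=cloud(camera_info('side'),d)
go(.4882,-.228,-.02,1)
m=(abs(W[...,1]+.228)<.02)&(W[...,2]>.03)&(W[...,2]<.3)
for x0,x1 in((.42,.475),(.5,.55)):
    k=m&(W[...,0]>x0)&(W[...,0]<x1);print(x0,k.sum(),np.percentile(W[k][:,2],[0,3,10,50]) if k.any() else 0,np.percentile(W[k][:,0],[2,98]) if k.any() else 0)
E
```

```text
t: 17.7
tcp_pos: [0.4882, -0.2281, 0.0439]
tool_rot: [0.702, 0.712, 0.0, 0.001]
force: [-0.4, -0.1, -0.4]
finger_gap: 0.552
t17.75 now [ 0.4883 -0.228   0.044 ] yaw 0.9 j6 -0.66 tilt 0.14 shift [ 0.001 -0.002  0.64 ] az -0.0003 gap 0.546 F [-0.   0.4  0.4]
0.42 709 [0.07649043 0.09212456 0.11720328 0.17132801] [0.42292101 0.47259659]
0.5 579 [0.07523728 0.08887629 0.10890971 0.16398757] [0.5020513  0.54765245]
```

View pics/s10.png

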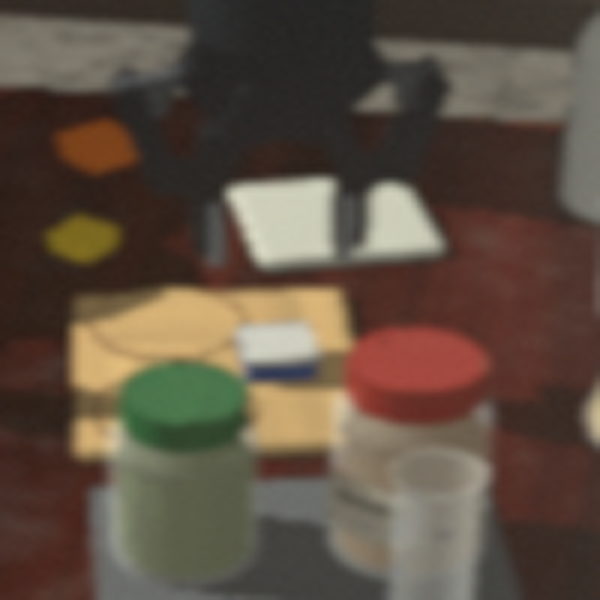

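```bash
python3 -m inch '[[-0.1,[0,0,0.2],[0,0,0]],[-0.1,[0,0,0.4],[0,0,0]],[-0.1,[0,0,0.52],[0,0,0]],[-0.1,[0,0,0.57],[0,0,0]],[-0.1,[0,0,0.6],[0,0,0]],[-0.1,[0,0,0.61],[0,0,0]],[-0.1,[0,0,0.61],[0,0,0]]]'
python3 - <<'E'
from h import *
im,d=snapshot('side');cv2.imwrite('pics/s11.png',cv2.resize(im[180:260,245:325],None,fx=8,fy=7,interpolation=cv2.INTER_CUBIC))
go(.4882,-.228,-.02,1)
E
```

```text
t: 18.45
tcp_pos: [0.4879, -0.2274, -0.0176]
tool_rot: [0.702, 0.713, 0.0, 0.0]
force: [-0.5, 0.0, 0.4]
finger_gap: 0.548
t18.50 now [ 0.488  -0.2274 -0.0176] yaw 0.9 j6 -0.66 tilt 0.06 shift [-0.006  0.002  0.024] az -0.0003 gap 0.553 F [-0.3  0.3  0.3]
```

View pics/s11.png

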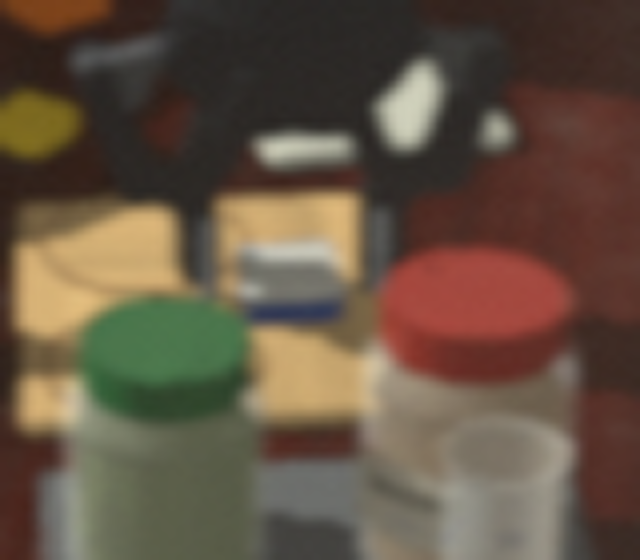

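```bash
python3 -m inch '[[-0.1,[0,0,0.02],[0,0,0]],[0.1,[0,0,0.02],[0,0,0]],[0.3,[0,0,0.02],[0,0,0]],[0.6,[0,0,0.02],[0,0,0]],[1,[0,0,0.02],[0,0,0]],[1,[0,0,0.02],[0,0,0]],[1,[0,0,0.02],[0,0,0]]]' 25
python3 -m inch '[[1,[0,0,-0.05],[0,0,0]],[1,[0,0,-0.15],[0,0,0]],[1,[0,0,-0.35],[0,0,0]],[1,[0,0,-0.6],[0,0,0]],[1,[0,0,-0.6],[0,0,0]]]' 30
python3 - <<'E'
from h import *
im,d=snapshot('side');cv2.imwrite('pics/s12.png',cv2.resize(im[150:250,235:335],None,fx=6,fy=6,interpolation=cv2.INTER_CUBIC))
go(.5304,-.0745,.05,3)
E
```

```text
t: 19.2
tcp_pos: [0.4877, -0.2272, -0.0198]
tool_rot: [0.702, 0.713, 0.0, 0.0]
force: [-0.2, 1.2, 4.5]
finger_gap: 0.381
t: 19.7
tcp_pos: [0.4895, -0.2285, 0.0429]
tool_rot: [0.701, 0.713, 0.0, 0.003]
force: [1.0, -0.6, -0.8]
finger_gap: 0.376
t19.75 now [ 0.4887 -0.2279  0.0416] yaw 0.9 j6 -0.66 tilt 0.23 shift [ 1.527  0.441 -0.086] az -0.0058 gap 0.375 F [ 0.2  0.2 -0.8]
```

View pics/s12.png

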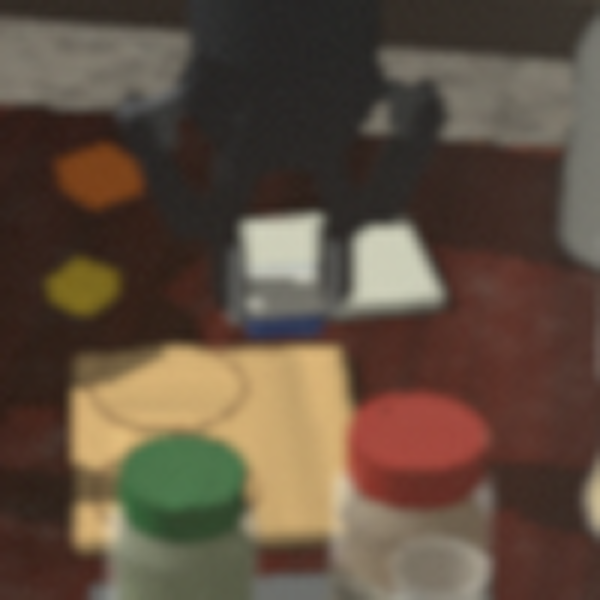

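```bash
python3 -m inch '[[1,[0.38,0.11,0],[0,0,0]],[1,[0.77,0.22,0],[0,0,0]],[1,[0.77,0.22,0],[0,0,0]]]'
python3 -m inch '[[1,[0.38,0.11,0],[0,0,0]],[1,[0.77,0.22,0],[0,0,0]],[1,[0.77,0.22,0],[0,0,0]],[1,[0.77,0.22,0],[0,0,0]],[1,[0.77,0.22,0],[0,0,0]]]'
python3 - <<'E'
from h import *
go(.5304,-.074,-.019,3)
E
```

```text
t: 20.05
tcp_pos: [0.5071, -0.1451, 0.039]
tool_rot: [0.7, 0.714, -0.0, -0.002]
force: [-0.5, -0.9, -1.2]
finger_gap: 0.376
t: 20.55
tcp_pos: [0.5289, -0.0734, 0.0395]
tool_rot: [0.702, 0.712, -0.0, -0.0]
force: [0.1, -1.5, -0.4]
finger_gap: 0.379
t20.55 now [ 0.5289 -0.0734  0.0395] yaw 0.9 j6 -0.36 tilt 0.04 shift [-0.006  0.016  0.585] az -0.0059 gap 0.379 F [ 0.1 -1.5 -0.4]
```

```bash
python3 -m inch '[[1,[-0.005,0.015,0.2],[0,0,0]],[1,[-0.005,0.015,0.4],[0,0,0]],[1,[-0.005,0.015,0.5],[0,0,0]],[1,[-0.005,0.015,0.54],[0,0,0]],[1,[-0.005,0.015,0.56],[0,0,0]],[1,[-0.005,0.015,0.57],[0,0,0]],[1,[-0.005,0.015,0.58],[0,0,0]],[1,[-0.005,0.015,0.58],[0,0,0]]]'
```

```text
t: 21.35
tcp_pos: [0.531, -0.0731, -0.0176]
tool_rot: [0.701, 0.713, 0.0, 0.0]
force: [-0.0, 0.2, 0.1]
finger_gap: 0.376
```

```bash
python3 -m inch '[[1,[0,0,0.01],[0,0,0]],[1,[0,0,0.02],[0,0,0]],[1,[0,0,0.02],[0,0,0]]]'
python3 -m inch '[[1,[0,0,0.005],[0,0,0]],[1,[0,0,0.01],[0,0,0]],[1,[0,0,0.01],[0,0,0]]]'
```

```text
t: 21.65
tcp_pos: [0.5309, -0.073, -0.0198]
tool_rot: [0.701, 0.713, 0.0, 0.0]
force: [0.0, 0.1, 2.2]
finger_gap: 0.378
t: 21.95
tcp_pos: [0.5309, -0.0729, -0.0198]
tool_rot: [0.701, 0.713, 0.0, 0.0]
force: [-0.6, 0.2, 9.7]
finger_gap: 0.378
```

Contact. I'll open partway, rise, and look.

```bash
python3 -m inch '[[0.1,[0,0,-0.01],[0,0,0]],[0,[0,0,-0.01],[0,0,0]],[-0.1,[0,0,-0.01],[0,0,0]],[-0.1,[0,0,-0.01],[0,0,0]],[-0.1,[0,0,-0.01],[0,0,0]]]'
python3 -m inch '[[-0.1,[0,0,-0.2],[0,0,0]],[-0.5,[0,0,-0.6],[0,0,0]],[-1,[0,0,-1],[0,0,0]],[-1,[0,0,-1],[0,0,0]],[-1,[0,0,-1],[0,0,0]]]'
python3 -m inch '[[-1,[-0.5,0,-0.3],[0,0,0]],[-1,[-1,0,-0.7],[0,0,0]],[-1,[-1,0,-0.7],[0,0,0]],[-1,[-1,0,-0.7],[0,0,0]],[-1,[-1,0,-0.7],[0,0,0]]]'
python3 - <<'E'
from h import *
im,d=snapshot('wrist');c=camera_info('wrist');cv2.imwrite('pics/w13.png',im);W=cloud(c,d)
go(.5256,-.3712,.15,-31)
H,S,V=cv2.split(cv2.cvtColor(im,cv2.COLOR_BGR2HSV))
near=np.hypot(W[...,0]-.53,W[...,1]+.074)<.075
m=near&(S<60)&(V>120)&(W[...,2]<.02); print('tile',rect(m,c,.008))
m=near&(W[...,2]>.0185)&(W[...,2]<.04); print('box',rect(m,c,.024),np.median(W[m],0))
cv2.imwrite('pics/w13c.png',cv2.resize(im[50:250,180:400],None,fx=3,fy=3))
E
```

```text
t: 22.45
tcp_pos: [0.5305, -0.0729, -0.0203]
tool_rot: [0.702, 0.713, -0.0, -0.0]
force: [0.3, 0.2, 0.3]
finger_gap: 0.551
t: 22.95
tcp_pos: [0.5312, -0.0731, 0.0808]
tool_rot: [0.701, 0.713, 0.0, 0.001]
force: [0.3, -1.2, -0.8]
finger_gap: 0.998
t: 23.45
tcp_pos: [0.5308, -0.1721, 0.1482]
tool_rot: [0.702, 0.712, -0.0, -0.002]
force: [-0.4, 0.6, 0.8]
finger_gap: 0.997
t23.50 now [ 0.5305 -0.1713  0.1478] yaw 0.9 j6 -0.53 tilt 0.3 shift [-1.998 -0.08  -0.027] az 0.0886 gap 1.003 F [ 0.5  0.4 -0.6]
tile (((530.5629272460938, -73.23062896728516), (90.20597076416016, 89.87284851074219), 5.48861837387085), array([281.33983287,  98.53760446]))
box (((530.6672973632812, -73.58631134033203), (32.03264236450195, 32.77150344848633), 1.952662706375122), array([281.42753623, 100.07971014])) [ 0.53075816 -0.07294296  0.02277942]
```

View pics/w13.png

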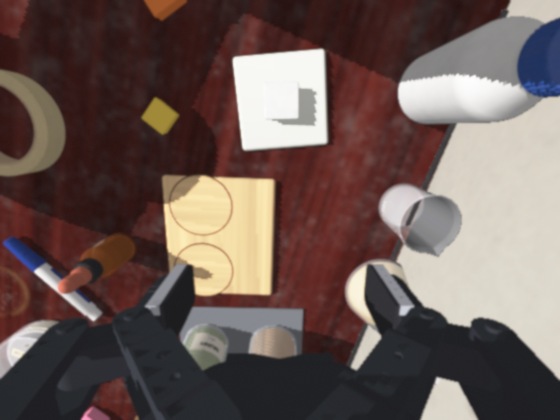

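```bash
python3 -m inch '[[-1,[-1,-0.46,0],[0,0,0.169]],[-1,[-1,-0.46,0],[0,0,0.169]],[-1,[-1,-0.46,0],[0,0,0.169]],[-1,[-1,-0.46,0],[0,0,0.169]],[-1,[-1,-0.46,0],[0,0,0.169]],[-1,[-1,-0.46,0],[0,0,0.169]],[-1,[-1,-0.46,0],[0,0,0.169]],[-1,[-1,-0.46,0],[0,0,0.169]],[-1,[-1,-0.46,0],[0,0,0.169]]]'
python3 - <<'E'
from h import *
go(.438,-.3694,.15,-60)
E
```

```text
t: 24.4
tcp_pos: [0.4873, -0.2719, 0.1486]
tool_rot: [0.965, 0.261, -0.001, -0.001]
force: [0.1, -0.7, 0.9]
finger_gap: 0.999
t24.40 now [ 0.4873 -0.2719  0.1486] yaw -59.7 j6 0.33 tilt 0.18 shift [-0.917  0.593 -0.015] az 0.0008 gap 0.999 F [ 0.1 -0.7  0.9]
```

```bash
python3 -m inch '[[-1,[-0.91,0.59,0],[0,0,0]],[-1,[-0.91,0.59,0],[0,0,0]],[-1,[-0.91,0.59,0],[0,0,0]],[-1,[-0.91,0.59,0],[0,0,0]],[-1,[-0.91,0.59,0],[0,0,0]]]'
python3 - <<'E'
from h import *
im,d=snapshot('wrist');c=camera_info('wrist');cv2.imwrite('pics/w14.png',im);W=cloud(c,d)
go(.438,-.3694,.0455,-60)
H,S,V=cv2.split(cv2.cvtColor(im,cv2.COLOR_BGR2HSV))
for n,z,m in(('tall',.109,(abs(W[...,2]-.109)<.01)&((H<10)|(H>170))&(S>100)),('short',.096,(abs(W[...,2]-.096)<.01)&(H>50)&(H<95)&(S>80))):
    P=np.array([plane(c,*p,z)[:2]*1000 for p in np.argwhere(m)[:,::-1]],np.float32)
    if len(P):print(n,cv2.minEnclosingCircle(P),P.mean(0))
E
```

```text
t: 24.9
tcp_pos: [0.4385, -0.3688, 0.1494]
tool_rot: [0.966, 0.26, -0.0, -0.001]
force: [-0.7, 0.2, 0.3]
finger_gap: 1.002
t24.95 now [ 0.4388 -0.3685  0.1495] yaw -59.8 j6 0.15 tilt 0.11 shift [-0.011  0.006  1.04 ] az 0.0005 gap 1.004 F [0.4 0.4 0.6]
tall ((524.9322509765625, -370.06219482421875), 25.9830379486084) [ 525.843   -369.63974]
short ((441.04058837890625, -369.2176513671875), 24.583797454833984) [ 441.1343 -368.5488]
```

```bash
python3 -m inch '[[-1,[0,0,0.3],[0,0,0]],[-1,[0,0,0.6],[0,0,0]],[-1,[0,0,0.85],[0,0,0]],[-1,[0,0,1],[0,0,0]],[-1,[0,0,1],[0,0,0]],[-1,[0,0,1],[0,0,0]]]'
python3 -m inch '[[-0.5,[0,0,0.03],[0,0,0]],[-0.2,[0,0,0.03],[0,0,0]],[0,[0,0,0.03],[0,0,0]],[0.3,[0,0,0.03],[0,0,0]],[1,[0,0,0.03],[0,0,0]],[1,[0,0,0.03],[0,0,0]],[1,[0,0,0.03],[0,0,0]],[1,[0,0,0.03],[0,0,0]]]' 50
python3 -m inch '[[1,[0,0,-0.03],[0,0,0]],[1,[0,0,-0.06],[0,0,0]],[1,[0,0,-0.15],[0,0,0]],[1,[0,0,-0.3],[0,0,0]],[1,[0,0,-0.5],[0,0,0]],[1,[0,0,-0.5],[0,0,0]]]'
python3 - <<'E'
from h import *
im,d=snapshot('side')
cv2.imwrite('pics/s15.png',cv2.resize(im[150:290,215:345],None,fx=5,fy=4,interpolation=cv2.INTER_CUBIC))
go(.4431,-.1838,.09,-60)
E
```

```text
t: 25.55
tcp_pos: [0.4393, -0.3691, 0.05]
tool_rot: [0.966, 0.26, -0.0, -0.0]
force: [0.2, -0.7, -0.7]
finger_gap: 0.999
t: 26.35
tcp_pos: [0.4388, -0.3705, 0.0483]
tool_rot: [0.966, 0.259, 0.0, 0.0]
force: [0.0, 1.0, 5.6]
finger_gap: 0.541
t: 26.95
tcp_pos: [0.4401, -0.3721, 0.0996]
tool_rot: [0.966, 0.259, 0.001, 0.003]
force: [0.4, -1.0, -2.6]
finger_gap: 0.551
t27.00 now [ 0.4394 -0.3713  0.0983] yaw -59.9 j6 0.15 tilt 0.21 shift [ 0.972 -1.605  0.078] az 0.0002 gap 0.550 F [ 0.4  0.5 -2.2]
```

View pics/s15.png

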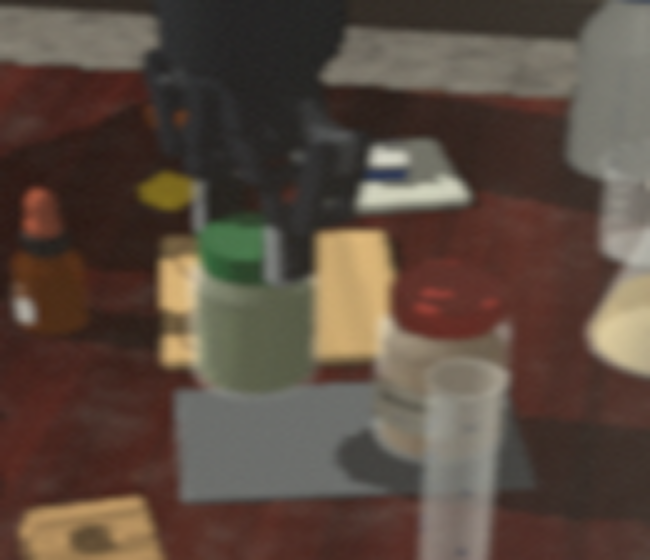

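```bash
python3 -m inch '[[1,[0.24,-0.4,0],[0,0,0]],[1,[0.49,-0.8,0],[0,0,0]],[1,[0.49,-0.8,0],[0,0,0]]]'
python3 -m inch '[[1,[0.24,-0.4,0],[0,0,0]],[1,[0.48,-0.8,0],[0,0,0]],[1,[0.48,-0.8,0],[0,0,0]],[1,[0.48,-0.8,0],[0,0,0]],[1,[0.48,-0.8,0],[0,0,0]]]'
python3 - <<'E'
from h import *
go(.443,-.1837,.0523,-60)
E
```

```text
t: 27.3
tcp_pos: [0.4374, -0.2685, 0.0953]
tool_rot: [0.965, 0.261, -0.002, -0.005]
force: [-0.5, -0.1, -2.2]
finger_gap: 0.551
t: 27.8
tcp_pos: [0.4432, -0.1845, 0.0968]
tool_rot: [0.966, 0.259, 0.0, 0.001]
force: [0.6, -0.7, -1.2]
finger_gap: 0.551
t27.80 now [ 0.4432 -0.1845  0.0968] yaw -59.9 j6 0.42 tilt 0.09 shift [ 0.002 -0.008  0.445] az 0.0001 gap 0.551 F [ 0.6 -0.7 -1.2]
```

```bash
python3 -m inch '[[1,[0,0,0.12],[0,0,0]],[1,[0,0,0.25],[0,0,0]],[1,[0,0,0.34],[0,0,0]],[1,[0,0,0.4],[0,0,0]],[1,[0,0,0.42],[0,0,0]],[1,[0,0,0.43],[0,0,0]],[1,[0,0,0.43],[0,0,0]]]'
```

```text
t: 28.5
tcp_pos: [0.4426, -0.1835, 0.0541]
tool_rot: [0.966, 0.259, 0.0, 0.0]
force: [0.4, -0.4, -1.0]
finger_gap: 0.547
```

```bash
python3 -m inch '[[1,[0,0,0.01],[0,0,0]],[1,[0,0,0.02],[0,0,0]],[1,[0,0,0.02],[0,0,0]]]'
```

```text
t: 28.8
tcp_pos: [0.4428, -0.1834, 0.0524]
tool_rot: [0.966, 0.259, 0.0, 0.0]
force: [0.0, 0.5, 2.1]
finger_gap: 0.548
```

```bash
python3 -m inch '[[0.2,[0,0,0],[0,0,0]],[0,[0,0,0],[0,0,0]],[-0.5,[0,0,0],[0,0,0]],[-1,[0,0,0],[0,0,0]],[-1,[0,0,0],[0,0,0]],[-1,[0,0,0],[0,0,0]]]'
python3 -m inch '[[-1,[0,0,-0.2],[0,0,0]],[-1,[0,0,-0.6],[0,0,0]],[-1,[0,0,-1],[0,0,0]],[-1,[0,0,-1],[0,0,0]],[-1,[0,0,-1],[0,0,0]]]'
python3 -m inch '[[-1,[-0.3,0.8,0],[0,0,-0.08]],[-1,[-0.3,0.8,0],[0,0,-0.08]],[-1,[-0.3,0.8,0],[0,0,-0.08]],[-1,[-0.3,0.8,0],[0,0,-0.08]],[-1,[-0.3,0.8,0],[0,0,-0.08]],[-1,[-0.3,0.8,0],[0,0,-0.08]]]'
python3 - <<'E'
from h import *
go(.5256,-.3712,.15,-31)
E
```

```text
t: 29.4
tcp_pos: [0.4423, -0.1832, 0.0518]
tool_rot: [0.966, 0.259, -0.0, -0.0]
force: [-0.1, -0.1, -0.1]
finger_gap: 1.004
t: 29.9
tcp_pos: [0.4428, -0.1835, 0.1527]
tool_rot: [0.966, 0.259, 0.001, 0.001]
force: [-0.3, 0.6, 0.8]
finger_gap: 1.0
t: 30.5
tcp_pos: [0.4557, -0.2668, 0.1505]
tool_rot: [0.871, 0.491, -0.0, -0.001]
force: [0.4, -0.7, 0.4]
finger_gap: 0.999
t30.50 now [ 0.4557 -0.2668  0.1505] yaw -31.2 j6 -0.20 tilt 0.17 shift [-0.531  1.139  0.002] az -0.0006 gap 0.999 F [ 0.4 -0.7  0.4]
```

```bash
python3 -m inch '[[-1,[-0.25,0.57,0],[0,0,0]],[-1,[-0.25,0.57,0],[0,0,0]],[-1,[-0.25,0.57,0],[0,0,0]]]'
python3 -m inch '[[-1,[-0.27,0.57,0],[0,0,0]],[-1,[-0.27,0.57,0],[0,0,0]],[-1,[-0.27,0.57,0],[0,0,0]],[-1,[-0.27,0.57,0],[0,0,0]]]'
python3 - <<'E'
from h import *
go(.5256,-.3712,.0495,-31)
E
```

```text
t: 30.8
tcp_pos: [0.4936, -0.3201, 0.1515]
tool_rot: [0.871, 0.491, 0.0, 0.001]
force: [-0.3, -1.0, 0.2]
finger_gap: 1.001
t: 31.2
tcp_pos: [0.5259, -0.369, 0.1513]
tool_rot: [0.871, 0.491, -0.0, -0.002]
force: [-0.5, 0.0, -1.1]
finger_gap: 1.0
t31.20 now [ 0.5259 -0.369   0.1513] yaw -31.1 j6 -0.24 tilt 0.2 shift [-0.022  0.012  1.018] az -0.0004 gap 1.000 F [-0.5  0.  -1.1]
```

```bash
python3 -m inch '[[-1,[-0.02,0,0.3],[0,0,0]],[-1,[-0.02,0,0.6],[0,0,0]],[-1,[-0.02,0,0.85],[0,0,0]],[-1,[-0.02,0,1],[0,0,0]],[-1,[-0.02,0,1],[0,0,0]],[-1,[-0.02,0,1],[0,0,0]]]'
python3 -m inch '[[-0.5,[0,0,0],[0,0,0]],[-0.2,[0,0,0],[0,0,0]],[0,[0,0,0],[0,0,0]],[0.3,[0,0,0],[0,0,0]],[1,[0,0,0],[0,0,0]],[1,[0,0,0],[0,0,0]],[1,[0,0,0],[0,0,0]],[1,[0,0,0],[0,0,0]]]' 50
python3 -m inch '[[1,[0,0,-0.03],[0,0,0]],[1,[0,0,-0.06],[0,0,0]],[1,[0,0,-0.15],[0,0,0]],[1,[0,0,-0.3],[0,0,0]],[1,[0,0,-0.45],[0,0,0]],[1,[0,0,-0.45],[0,0,0]]]'
python3 - <<'E'
from h import *
im,d=snapshot('side')
cv2.imwrite('pics/s16.png',cv2.resize(im[150:290,215:345],None,fx=5,fy=4,interpolation=cv2.INTER_CUBIC))
go(.4411,-.263,.09,-31)
E
```

```text
t: 31.8
tcp_pos: [0.5263, -0.3723, 0.0525]
tool_rot: [0.871, 0.492, 0.0, 0.0]
force: [-1.0, -0.7, 0.3]
finger_gap: 0.997
t: 32.6
tcp_pos: [0.5264, -0.373, 0.0539]
tool_rot: [0.871, 0.491, 0.0, 0.001]
force: [-1.4, 1.6, 6.6]
finger_gap: 0.59
t: 33.2
tcp_pos: [0.528, -0.3745, 0.1004]
tool_rot: [0.871, 0.491, 0.001, 0.003]
force: [0.2, -0.3, -1.8]
finger_gap: 0.59
t33.25 now [ 0.5273 -0.3738  0.0992] yaw -31.1 j6 -0.25 tilt 0.26 shift [ 0.502 -1.311  0.085] az -0.0004 gap 0.590 F [-0.8 -0.  -2.6]
```

View pics/s16.png

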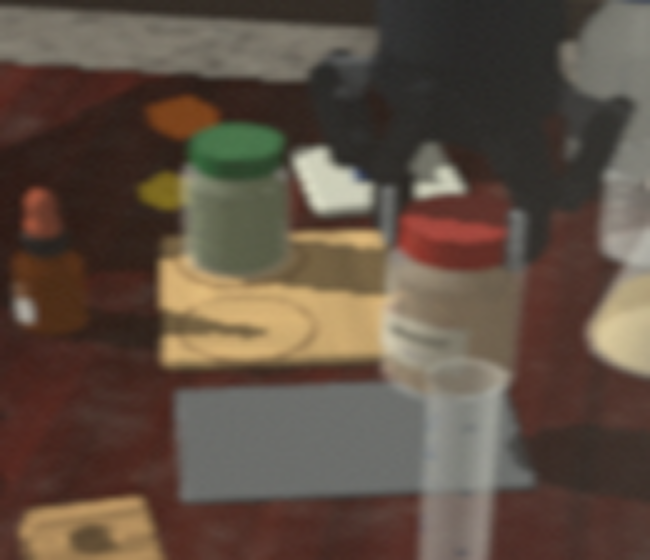

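```bash
python3 -m inch '[[1,[0.12,-0.33,0],[0,0,0]],[1,[0.24,-0.65,0],[0,0,0]],[1,[0.24,-0.65,0],[0,0,0]],[1,[0.24,-0.65,0],[0,0,0]]]'
python3 -m inch '[[1,[0.12,-0.3,0],[0,0,0]],[1,[0.2,-0.5,0],[0,0,0]],[1,[0.24,-0.65,0],[0,0,0]],[1,[0.24,-0.65,0],[0,0,0]],[1,[0.24,-0.65,0],[0,0,0]]]'
python3 - <<'E'
from h import *
go(.4405,-.2643,.0579,-31)
E
```

```text
t: 33.65
tcp_pos: [0.4826, -0.3179, 0.0969]
tool_rot: [0.871, 0.492, -0.0, -0.0]
force: [0.7, -0.1, -1.9]
finger_gap: 0.586
t: 34.15
tcp_pos: [0.4414, -0.2662, 0.0973]
tool_rot: [0.871, 0.491, 0.0, 0.002]
force: [-0.4, 0.1, -1.4]
finger_gap: 0.586
t34.15 now [ 0.4414 -0.2662  0.0973] yaw -31.1 j6 -0.22 tilt 0.2 shift [ 0.012 -0.019  0.394] az -0.0004 gap 0.586 F [-0.4  0.1 -1.4]
```

```bash
python3 -m inch '[[1,[0.01,-0.01,0.1],[0,0,0]],[1,[0.01,-0.01,0.22],[0,0,0]],[1,[0.01,-0.01,0.3],[0,0,0]],[1,[0.01,-0.01,0.36],[0,0,0]],[1,[0.01,-0.01,0.38],[0,0,0]],[1,[0.01,-0.01,0.38],[0,0,0]]]'
python3 -m inch '[[1,[0,0,0.005],[0,0,0]],[1,[0,0,0.01],[0,0,0]],[1,[0,0,0.01],[0,0,0]]]'
```

```text
t: 34.75
tcp_pos: [0.4393, -0.2629, 0.0585]
tool_rot: [0.871, 0.491, -0.0, -0.0]
force: [0.4, 0.1, -2.0]
finger_gap: 0.587
t: 35.05
tcp_pos: [0.4396, -0.2632, 0.0581]
tool_rot: [0.871, 0.491, 0.0, 0.0]
force: [-0.1, 0.7, -1.9]
finger_gap: 0.588
```

```bash
python3 -m inch '[[1,[0,0,0.01],[0,0,0]],[1,[0,0,0.015],[0,0,0]],[1,[0,0,0.015],[0,0,0]]]'
```

```text
t: 35.35
tcp_pos: [0.4396, -0.2631, 0.058]
tool_rot: [0.871, 0.491, 0.0, 0.001]
force: [-1.2, 2.3, 10.1]
finger_gap: 0.583
```

Contact. I'll release, retreat upward and check.

```bash
python3 -m inch '[[0.2,[0,0,-0.01],[0,0,0]],[0,[0,0,-0.01],[0,0,0]],[-0.5,[0,0,-0.01],[0,0,0]],[-1,[0,0,-0.01],[0,0,0]],[-1,[0,0,-0.01],[0,0,0]],[-1,[0,0,-0.01],[0,0,0]]]'
python3 -m inch '[[-1,[0,0,-0.2],[0,0,0]],[-1,[0,0,-0.6],[0,0,0]],[-1,[0,0,-1],[0,0,0]],[-1,[0,0,-1],[0,0,0]],[-1,[0,0,-1],[0,0,0]]]'
python3 -m inch '[[-1,[-0.3,0.3,-0.5],[0,0,0]],[-1,[-0.6,0.6,-0.5],[0,0,0]],[-1,[-1,1,-0.5],[0,0,0]],[-1,[-1,1,-0.5],[0,0,0]],[-1,[-1,1,-0.5],[0,0,0]]]'
python3 -m inch '[[-1,[-0.5,0.5,0],[0,0,0]],[-1,[-1,0.5,0],[0,0,0]],[-1,[-1,0.5,0],[0,0,0]],[-1,[-1,0.5,0],[0,0,0]],[-1,[-1,0.5,0],[0,0,0]]]'
cat > chk.py <<'E'
from h import *
import sys
k=sys.argv[1]
im,d=snapshot('side');cv2.imwrite(f'pics/sf{k}.png',im)
im,d=snapshot('top');cv2.imwrite(f'pics/tf{k}.png',im);c=camera_info('top');W=cloud(c,d)
go(.4405,-.2643,.0579,-31)
H,S,V=cv2.split(cv2.cvtColor(im,cv2.COLOR_BGR2HSV))
def win(u0,u1,v0,v1):
    m=np.zeros(H.shape,bool);m[v0:v1,u0:u1]=1;return m
for n,z,w in(('tall',.113,win(265,302,195,245)),('short',.100,win(238,270,195,245))):
    m=w&(abs(W[...,2]-z)<.008)
    P=np.array([plane(c,*p,z)[:2]*1000 for p in np.argwhere(m)[:,::-1]],np.float32)
    print(n,cv2.minEnclosingCircle(P),P.mean(0),len(P),np.median(W[m],0).round(4))
m=win(200,240,175,214)&(W[...,2]>.018)&(W[...,2]<.05);print('box',rect(m,c,.024))
print('dropper',W[win(262,285,248,280)&(W[...,2]>.03)].mean(0))
E
python3 chk.py 1
```

```text
t: 35.95
tcp_pos: [0.4394, -0.263, 0.0573]
tool_rot: [0.871, 0.491, -0.0, -0.0]
force: [-0.5, -0.1, -0.5]
finger_gap: 0.997
t: 36.45
tcp_pos: [0.4398, -0.2633, 0.1583]
tool_rot: [0.871, 0.491, 0.0, 0.001]
force: [0.1, 0.1, 0.1]
finger_gap: 1.0
t: 36.95
tcp_pos: [0.4725, -0.4013, 0.205]
tool_rot: [0.871, 0.49, -0.0, -0.002]
force: [-0.4, 0.2, 0.0]
finger_gap: 1.002
t: 37.45
tcp_pos: [0.4639, -0.5089, 0.2061]
tool_rot: [0.871, 0.491, 0.0, -0.002]
force: [0.4, 1.0, 0.1]
finger_gap: 1.002
t37.55 now [ 0.4647 -0.5089  0.2069] yaw -31.0 j6 -0.45 tilt 0.17 shift [ 1.968 -1.465  1.497] az -0.0001 gap 0.997 F [-0.1  0.4  0.7]Traceback (most recent call last):
  File "chk.py", line 13, in <module>
    print(n,cv2.minEnclosingCircle(P),P.mean(0),len(P),np.median(W[m],0).round(4))
            ~~~~~~~~~~~~~~~~~~~~~~^^^
cv2.error: OpenCV(4.12.0) /io/opencv/modules/imgproc/src/shapedescr.cpp:201: error: (-215:Assertion failed) count >= 0 && (depth == CV_32F || depth == CV_32S) in function 'minEnclosingCircle'
```

View pics/tf1.png

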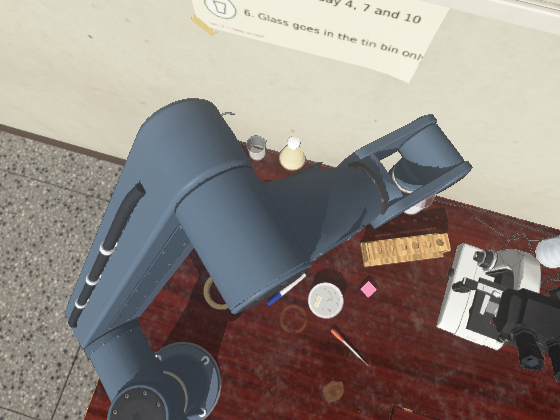

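View pics/sf1.png

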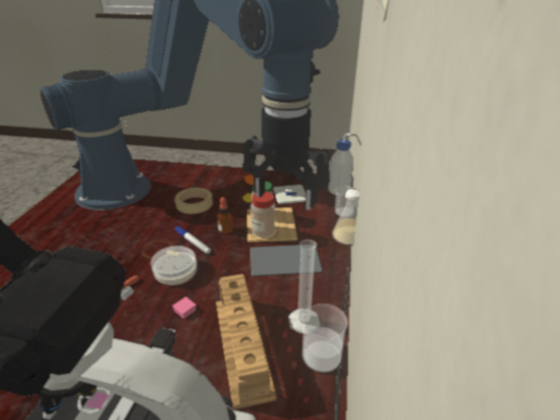

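```bash
python3 -m inch '[[-1,[0.4,-0.24,-0.5],[0,0,0]],[-1,[1,-0.6,-0.5],[0,0,0]],[-1,[1,-0.6,-0.5],[0,0,0]],[-1,[1,-0.6,-0.5],[0,0,0]]]'
for i in 1; do python3 -m inch '[[-1,[0.5,-0.3,0],[0,0,0]],[-1,[1,-0.6,0],[0,0,0]],[-1,[1,-0.6,0],[0,0,0]],[-1,[1,-0.6,0],[0,0,0]]]'; done
python3 -m inch '[[-1,[0.5,-0.3,0],[0,0,0]],[-1,[1,-0.6,0],[0,0,0]],[-1,[1,-0.6,0],[0,0,0]],[-1,[1,-0.6,0],[0,0,0]]]'
python3 -m inch '[[-1,[0.5,-0.3,0],[0,0,0]],[-1,[1,-0.6,0],[0,0,0]],[-1,[1,-0.6,0],[0,0,0]],[-1,[1,-0.6,0],[0,0,0]]]'
python3 -m inch '[[-1,[0.5,-0.3,0],[0,0,0]],[-1,[1,-0.6,0],[0,0,0]],[-1,[1,-0.6,0],[0,0,0]],[-1,[1,-0.6,0],[0,0,0]]]'
python3 -m inch '[[-1,[0.5,-0.3,0],[0,0,0]],[-1,[1,-0.6,0],[0,0,0]],[-1,[1,-0.6,0],[0,0,0]],[-1,[1,-0.6,0],[0,0,0]],[-1,[1,-0.6,0],[0,0,0]],[-1,[1,-0.6,0],[0,0,0]]]'
python3 chk.py 2
```

```text
t: 37.95
tcp_pos: [0.4652, -0.3884, 0.259]
tool_rot: [0.87, 0.494, 0.001, -0.001]
force: [1.0, -0.8, -0.1]
finger_gap: 1.002
t: 38.35
tcp_pos: [0.465, -0.2754, 0.2577]
tool_rot: [0.87, 0.493, -0.0, -0.0]
force: [-0.5, -0.3, -0.3]
finger_gap: 1.0
t: 38.75
tcp_pos: [0.4658, -0.161, 0.2576]
tool_rot: [0.87, 0.493, -0.0, 0.0]
force: [0.5, -0.5, -0.6]
finger_gap: 0.998
t: 39.15
tcp_pos: [0.4668, -0.0452, 0.2576]
tool_rot: [0.87, 0.492, 0.0, 0.001]
force: [-0.0, -0.6, -0.2]
finger_gap: 1.001
t: 39.55
tcp_pos: [0.4678, 0.0712, 0.2576]
tool_rot: [0.87, 0.492, 0.001, 0.001]
force: [-0.2, -0.3, -0.4]
finger_gap: 1.001
t: 40.15
tcp_pos: [0.4674, 0.1859, 0.2573]
tool_rot: [0.872, 0.49, -0.0, 0.0]
force: [0.1, -0.8, 0.3]
finger_gap: 0.998
t40.25 now [0.4671 0.1863 0.2574] yaw -31.3 j6 0.70 tilt 0.03 shift [-3.988  2.112  1.997] az -0.0008 gap 1.001 F [-0.2 -0.  -0.1]
tall ((438.2146911621094, -262.4847106933594), 26.38108253479004) [ 438.22318 -262.27753] 301 [ 0.438  -0.2617  0.1135]
short ((441.44366455078125, -183.882080078125), 24.740304946899414) [ 441.29727 -184.13306] 252 [ 0.4414 -0.1841  0.1003]
box (((529.4009399414062, -75.43189239501953), (33.7534294128418, 32.42629623413086), 3.232048273086548), array([218.31707317, 192.90243902]))
dropper [ 0.33909453 -0.23914713  0.06407686]
```

View pics/tf2.png

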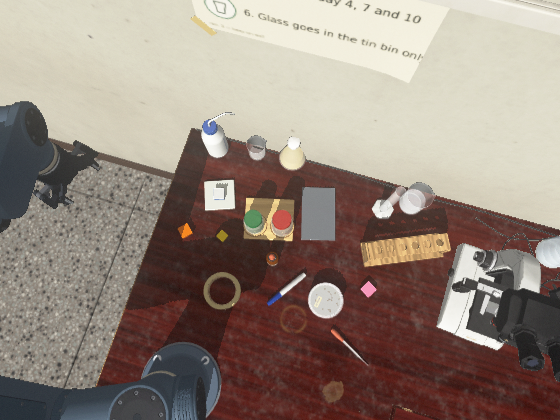

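View pics/sf2.png

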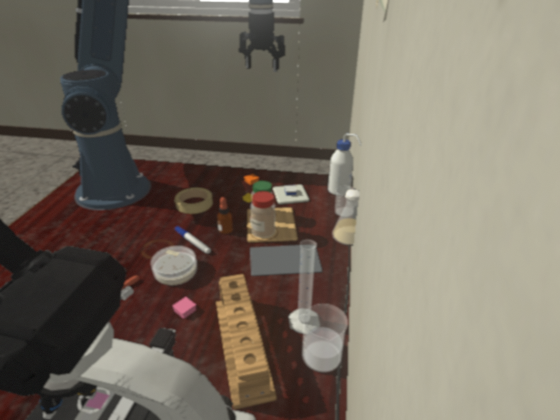

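Both jars are within 2 mm of where they started in the top view: (438,−262) against (440,−263), and (441,−184) against (442,−186). The box is within 1 mm of the tile's middle at (530,−75). The beaker at (257,147) and the dropper at (273,259) look unmoved, and the arm is clear of everything, so I'll hand in.

```bash
python3 -c "
from station import *
print(sign_off())"
```

```text
the job is handed in; nothing more can be done
None
```

I moved the tall jar and then the short jar onto the grey mat, and set the box in the middle of the white tile. Then I put the short jar and the tall jar back on their own rings. The job was handed in at about 40 s, and the sign-off gave no verdict.

**Last checks (top camera):**
- **Jars:** both stand upright, about 2 mm from where they started.
- **Box:** it lies flat, within about 1 mm of the tile's middle.
- **Dropper bottle and small beaker:** the dropper bottle measures within 1 mm of its start. I checked the beaker only by eye; it looks unmoved.
- **Gripper:** open and clear of everything.

**What disagreed:**
- **Fingertips:** the real fingertips sit about 31–44 mm above the stated TCP, depending on the opening. I first aimed for the jar bodies but gripped the caps. I kept the cap grip for both jars and corrected the height for the box.
- **Cameras:** one wrist-camera reading, taken while the arm was still settling, was up to 5 mm off the top camera. Later wrist readings were within about 3 mm.

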